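# Pack up the combination tool case

### The arm

A 6-joint arm with a two-finger parallel gripper is mounted at the origin on the work surface. World frame = base frame: x ahead of the robot, y to its left, z up, the work surface at z = 0. Lengths are in m, angles in rad, forces in N, time in s.
With the tool pointing down it reaches from about 0.225 to 0.725 m from the base axis. Payload 3.1 kg.
Tool frame: the origin (TCP) lies on the front face of the gripper's body, between the roots of the fingers; the fingertips stand 73 mm ahead of it and the grasp point (between the pads) lies 54 mm ahead of it; x points along the fingers, y is the direction in which the jaws open and shut, and the axes are right-handed (so a half turn about x gives the same grasp; the last joint's range is limited). The gripper opens to 85 mm and grips with 20 to 120 N. Pads are 22 mm wide; open, the fingers measure 114 mm over their backs; the gripper's body (76 mm by 85 mm) begins 54 mm behind the grasp point. The pads swing forward as they close: fully open they stand 13 mm farther back than shut.
Start: joints at [-1.393, 0.048, 0.099, 1.622, 0, 1.443], TCP at [0.158, -0.501, 0.304] pointing down, gripper open.
Joint ranges: [-2.91, 2.91], [-0.99, 1.94], [-1.21, 1.42], [-2.12, 2.29], [-1.49, 1.47], [-3.14, 3.14]. Speed limits (rad/s): [2.79, 2.79, 3.14, 3.14, 3.14, 3.14].

### API

Orientations are given as [roll, pitch, yaw] about the fixed x, y, z axes, in that order (R = Rz(yaw) Ry(pitch) Rx(roll)).
In Python, from workcell import r, viewer gives the robot as it stands. The module is installed in compiled form; this text tells all that it offers.
- The arm moves only by the tool send_rows, never from a script. Its arguments are lists of equal length, an entry for each row: "dp": the shift along the tool's x, y, z in cm, a list of three; "delta_rot": the turn, a rotation vector about the tool's x, y, z in rad, a list of three; "fingers": the finger opening in cm, from 0 to 8.54. A call has exactly 5 rows; each row is the pose to reach, as a shift and turn from the pose measured when the call began, along the tool's axes at that moment; what a row does not reach only later rows make up. A row lasts 1/10 s, in which the tool goes at most 50 mm and 8.59 degrees, less where a joint would pass 70% of its speed; a pose out of reach is approached as far as the arm can. A call with a gripper value outside its range is refused whole. The fingers move at their own pace and stop on an object; "newtons" is the grip in N (left out, the last holds). Time passes only in rows, so rows that repeat a pose let the fingers close, or fill a call up. It gives the time, the measured TCP pose, the force and the opening at its end, in the units of the state.
- r.get_obs(): the state, without advancing time (a new reading comes with each control period).
- viewer.capture(name): name is "side" or "top"; returns a dict with "color" (384x512x3 uint8, blue, green, red), "mtx" (3x3 intrinsics, pixels), "pose" (4x4, takes a point from camera to world coordinates). Camera axes: x right, y up, looking along -z (the intrinsics and any distortion apply to the point x, -y, -z); pixel columns grow to the right and rows downward; lengths in m; the calibration is good to about 2 mm. A picture is of the moment at which its call begins. There is no depth.
- r.hand_in(): hands the job in, once; it reports no verdict.
The state is a dict: "t": time; "qpos": joint angles; "qvel": joint speeds; "joint_torque": joint torques, N m; "tool_pos": TCP position; "tcp_rot": TCP orientation; "wrist_force": force on the tool from outside, world axes, zero at the start; "wrist_torque": the same for the moment, N m; "finger_gap": opening from 0.0 (shut) to 1.0 (fully open).
Only numpy, scipy, OpenCV 4.12 (cv2) and the standard library are available. Lean on these libraries where they do the work, as an engineer would, in place of code of your own. Each camera call takes 0.05 s, during which the arm holds its last target.

### The job

Pack up the red tool case: pull its drawer right out to the stop, lay every battery pack from the bench flat in the drawer, and lay the socket ratchets in the open tray on top. Push the drawer fully home only when all the packs are in it, and last of all, with the drawer shut and the ratchets in, fold the lid right down (its latches close over the drawer front). Leave everything else on the bench where it is.

Things in the scene. Friction and masses are not known exactly. Their poses are not given: they have to be found in the camera images.
- drawer (a joint): the case's drawer: 0 m = shut, 0.150 m = pulled out to its stop; slides on friction runners (about 3 N) and stays where it is left. It may start up to 12 mm ajar
- lid (a joint): the case's lid: 0 rad = closed, about 1.5 rad = standing open (limit 1.65); a stiff hinge (about 0.65 N m) holds it where it is left, so it has to be pushed down all the way
- drawer_handle (a point): middle of the drawer's black bar handle, at the bar's axis: a round horizontal bar 12 mm thick and 120 mm long, 42 mm out from the drawer front, 85 mm above the bench, 37 mm below the case's rim. Axes as case: x points from the drawer's front to its back (pulling is towards -x), y along the bar, z up. Moves with the drawer
- drawer_in (a point): centre of the drawer's inner floor, 17 mm above the bench; axes as case; moves with the drawer. Inside, the drawer is 195 mm (x) by 346 mm (y); its side and back walls rise 45 mm above the floor, its red front panel 81 mm. With the drawer out to the stop, the front 147 mm of the inside are clear of the case; shut, there are 61 mm of height over the floor
- tray_in (a point): centre of the floor of the open tray on top of the case, 84 mm above the bench; inside 204 mm (x) by 364 mm (y), walls 38 mm high (rim 122 mm above the bench). Fixed in the case; axes as case
- lid_hinge (a point): middle of the lid's hinge line at the back of the case, at rim height (122 mm); x from the case's front to its back, y along the hinge, z up. Does not move with the lid. The lid turns about y: open, it stands up from this line; closed, it lies from here towards -x over the tray
- lid_edge (a point): middle of the lid's free edge, on its outer face (which becomes the top), 220 mm from the hinge line; the lid is a plain red plate 226 by 386 by 16 mm with two black latch tongues at its free edge, which come down over the drawer front when it closes. The lid's z axis here points out of the outer face, x towards the hinge. Moves with the lid
- case: red combination tool case, 380 wide, 220 deep, 122 high without its lid, fixed to the bench at the robot's right; lidded tray above, one drawer below. Origin under its centre; x points from its front (drawer handle) to its back (hinge), y along its width, z up
- pack1_center (a point): centre (25 mm up, half-way) of a slide-on battery pack: black block 96 (x) by 56 (y) by 36 mm with a grey rail 72 by 40 by 14 mm on top, 50 mm high in all, about 0.4 kg; x along its length, z up out of the rail. Absent in some starts
- pack1: the same battery pack; origin at the centre of its underside
- pack2_center (a point): centre (25 mm up, half-way) of a slide-on battery pack: black block 96 (x) by 56 (y) by 36 mm with a grey rail 72 by 40 by 14 mm on top, 50 mm high in all, about 0.4 kg; x along its length, z up out of the rail. Absent in some starts
- pack2: the same battery pack; origin at the centre of its underside
- pack3_center (a point): centre (25 mm up, half-way) of a slide-on battery pack: black block 96 (x) by 56 (y) by 36 mm with a grey rail 72 by 40 by 14 mm on top, 50 mm high in all, about 0.4 kg; x along its length, z up out of the rail. Absent in some starts
- pack3: the same battery pack; origin at the centre of its underside
- ratchet1_center (a point): point half-way along and up (13 mm) a socket ratchet: 125 mm long (x), black rubber grip 24 wide and 26 high from -63 to +7 mm, thin steel shank 14 mm thick, steel round head 32 mm across and 26 high centred at x = +46 mm with a small drive square on top; about 0.2 kg, balances near this point. Absent in some starts
- ratchet1: the same ratchet; origin below that point at its underside
- ratchet2_center (a point): point half-way along and up (13 mm) a socket ratchet: 125 mm long (x), black rubber grip 24 wide and 26 high from -63 to +7 mm, thin steel shank 14 mm thick, steel round head 32 mm across and 26 high centred at x = +46 mm with a small drive square on top; about 0.2 kg, balances near this point. Absent in some starts
- ratchet2: the same ratchet; origin below that point at its underside
- ratchet3_center (a point): point half-way along and up (13 mm) a socket ratchet: 125 mm long (x), black rubber grip 24 wide and 26 high from -63 to +7 mm, thin steel shank 14 mm thick, steel round head 32 mm across and 26 high centred at x = +46 mm with a small drive square on top; about 0.2 kg, balances near this point. Absent in some starts
- ratchet3: the same ratchet; origin below that point at its underside
- tape: bystander: grey tape measure, 68 by 38 by 60 mm high, standing; origin at its underside
- oil: bystander: grey oil bottle, 56 mm across, 130 high; origin at its underside
- hexkey: bystander: bent steel hex key lying flat, 112 by 35 mm, 8 mm thick; origin at its underside
- socket: bystander: single steel socket standing on the bench, 32 mm across, 40 high; origin at its underside
Things that resemble listed ones, but are neither listed nor needed, are in the scene too. Leave any orange or purple look-alike of the pack2 alone.

How it is judged:
By the outcome, as a careful person would: the job done as asked, in the order asked, and still so for the second after the job is handed in, with the robot touching nothing.
Of pack1, pack2, pack3 only 2 to 3 are there at a start; the rules pass over those that are not, and their reading is None.
Of ratchet1, ratchet2, ratchet3 only 2 to 3 are there at a start; the rules pass over those that are not, and their reading is None.
At some moment in a run one of pack1, pack2, pack3, ratchet1, ratchet2, ratchet3 may be knocked a few centimetres aside while the robot is not near it.
Once in a run the grip may slacken for a moment while it holds something.
It also fails if it takes over 210 s, if anything falls off the work surface, if the arm or the gripper's body presses on something with over 40 N, if the wrist force passes 120 N, or if a joint passes its speed limit or range.

## Working session

There is one attempt and no reset: what is moved stays moved. The work goes in short steps, Python scripts to look and compute and a tool call to move; the robot and the scene stay as the last step left them, time stands still between calls to the robot, and variables do not carry over. Pictures are saved under pics/ and viewed, and the job is handed in when it is done.

Besides the shell and the picture viewer there is one more tool, called as name(argument=value, ...) on one line, values as JSON. send_rows: Moves the arm, as the interface text tells. Its arguments: {"type":"object","properties":{"dp":{"type":"array","items":{"type":"array","items":{"type":"number"}}},"delta_rot":{"type":"array","items":{"type":"array","items":{"type":"number"}}},"fingers":{"type":"array","items":{"type":"number"}},"newtons":{"type":"number"}},"required":["dp","delta_rot","fingers"]}

```bash
mkdir -p pics; ls
cat > h.py <<'E'
import numpy as np, cv2
from workcell import r, viewer
from scipy.spatial.transform import Rotation as R
def cap(n,tag):
    c=viewer.capture(n); cv2.imwrite(f'pics/{tag}_{n}.png',c['color']); np.savez(f'pics/{tag}_{n}.npz',**{k:np.asarray(v) for k,v in c.items()}); return c
def load(n,tag):
    return dict(np.load(f'pics/{tag}_{n}.npz'))
def ray(c,px):
    K=c['mtx'];P=c['pose']
    d=np.array([(px[0]-K[0,2])/K[0,0],(px[1]-K[1,2])/K[1,1],1.0])
    d=np.array([d[0],-d[1],-d[2]])
    return P[:3,3],P[:3,:3]@d
def onz(c,px,z):
    o,d=ray(c,px); return o+d*(z-o[2])/d[2]
def tri(c1,p1,c2,p2):
    o1,d1=ray(c1,p1);o2,d2=ray(c2,p2)
    A=np.stack([d1,-d2],1);s=np.linalg.lstsq(A,o2-o1,rcond=None)[0]
    a=o1+d1*s[0];b=o2+d2*s[1];return (a+b)/2,np.linalg.norm(a-b)
def proj(c,X):
    K=c['mtx'];P=c['pose'];v=P[:3,:3].T@(np.asarray(X)-P[:3,3]);v=np.array([v[0],-v[1],-v[2]])
    return (K@(v/v[2]))[:2]
def st():
    o=r.get_obs();return o
E
python3 - <<'E'
from h import *
np.set_printoptions(precision=4,suppress=True)
for n in('side','top'):
    c=cap(n,'a');print(n,c.keys(),c['mtx'],c['pose'])
print(r.get_obs())
E
```

```text
pics
side dict_keys(['color', 'mtx', 'pose']) [[412.7968   0.     254.3168]
 [  0.     412.7968 193.7066]
 [  0.       0.       1.    ]] [[-0.9816  0.1451 -0.1242  0.3668]
 [-0.1909 -0.7174  0.6701  1.0766]
 [ 0.0081  0.6814  0.7318  1.0808]
 [ 0.      0.      0.      1.    ]]
top dict_keys(['color', 'mtx', 'pose']) [[381.7699   0.     256.8279]
 [  0.     381.7699 194.3921]
 [  0.       0.       1.    ]] [[-0.0291  0.9946 -0.0997  0.3626]
 [-0.9996 -0.0293 -0.0002  0.1893]
 [-0.0032  0.0997  0.995   1.5974]
 [ 0.      0.      0.      1.    ]]
{'t': 0.1, 'qpos': array([-1.3928,  0.0487,  0.0977,  1.622 , -0.    ,  1.443 ]), 'qvel': array([-0.0009, -0.0021,  0.0037, -0.0009,  0.0013, -0.0008]), 'joint_torque': array([  0.0037, -33.9851,  32.0936,   0.0158,  -0.0002,  -0.    ]), 'tool_pos': array([ 0.158 , -0.5002,  0.3028]), 'tcp_rot': array([-1.6821,  1.5686,  1.7653]), 'wrist_force': array([ 1.0984,  0.2887, -0.246 ]), 'wrist_torque': array([ 0.0528,  0.0149, -0.0047]), 'finger_gap': 0.9996296724498283}
```

View pics/a_side.png

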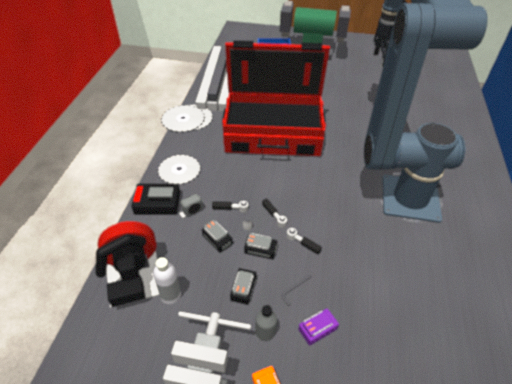

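View pics/a_top.png

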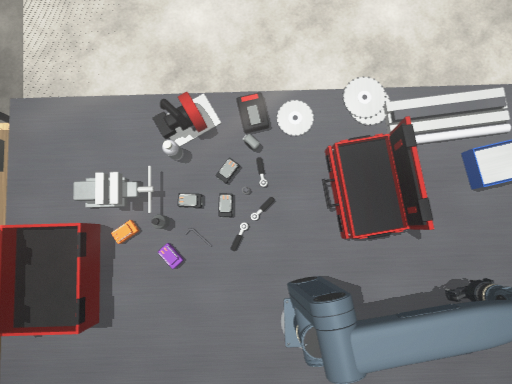

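Run:
```python
from h import *
a=cv2.imread('pics/a_top.png')[120:280,100:300];cv2.imwrite('pics/a_topz.png',cv2.resize(a,None,fx=4,fy=3.7,interpolation=cv2.INTER_CUBIC)[:592])
a=cv2.imread('pics/a_top.png')[110:250,310:450];cv2.imwrite('pics/a_topc.png',cv2.resize(a,None,fx=4,fy=4,interpolation=cv2.INTER_CUBIC))
a=cv2.imread('pics/a_side.png')[180:330,180:350];cv2.imwrite('pics/a_sidez.png',cv2.resize(a,None,fx=4,fy=4,interpolation=cv2.INTER_CUBIC))
a=cv2.imread('pics/a_side.png')[30:165,205:345];cv2.imwrite('pics/a_sidec.png',cv2.resize(a,None,fx=4,fy=4,interpolation=cv2.INTER_CUBIC))
```

```text
(no output)
```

View pics/a_topz.png

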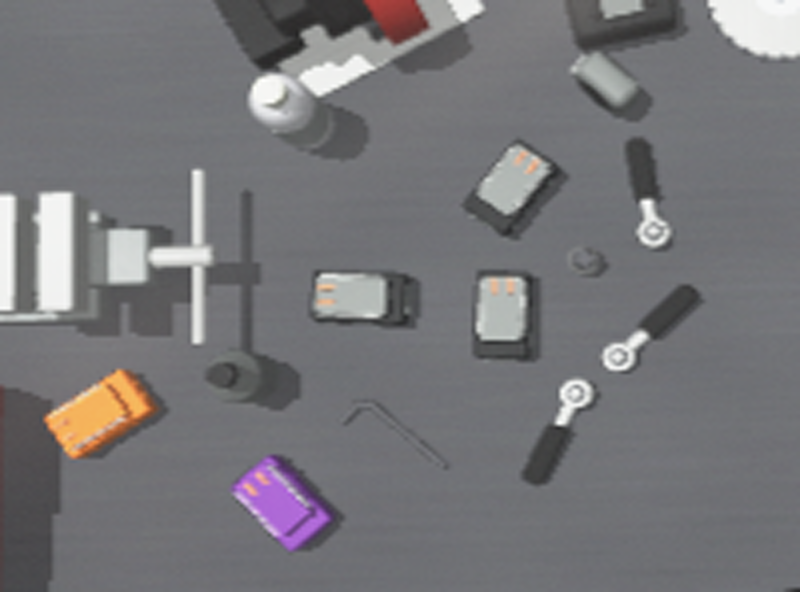

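View pics/a_topc.png

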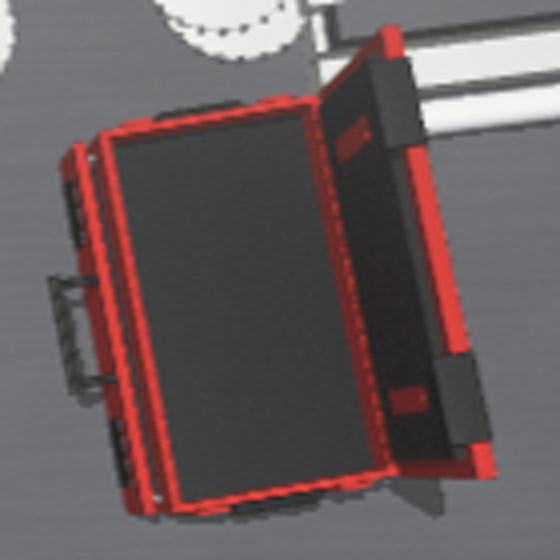

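View pics/a_sidez.png

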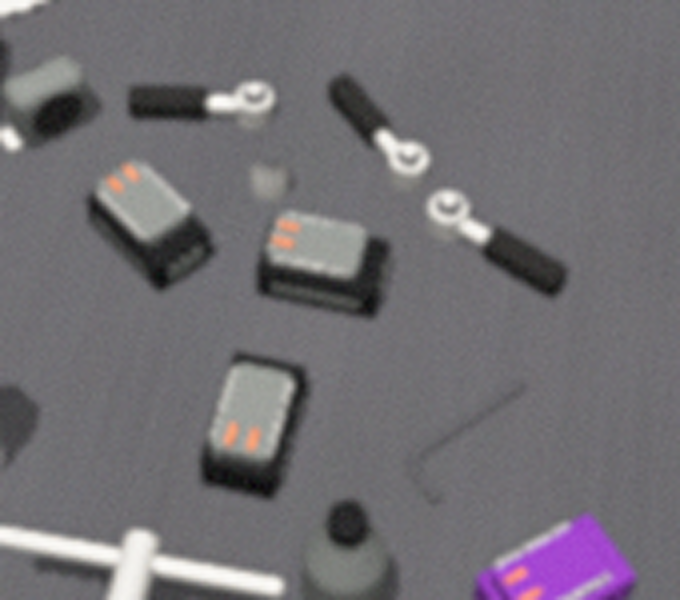

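View pics/a_sidec.png

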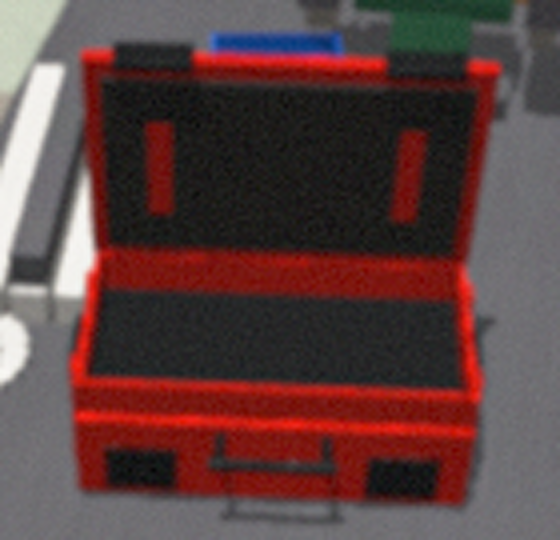

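```bash
cat > det.py <<'E'
from h import *
def blobs(mask,amin=15):
    n,l,s,c=cv2.connectedComponentsWithStats(mask.astype(np.uint8),connectivity=8)
    return [(i,s[i,4],c[i],(l==i)) for i in range(1,n) if s[i,4]>=amin]
E
python3 - <<'E'
from det import *
np.set_printoptions(precision=3,suppress=True)
T=load('top','a');S=load('side','a')
print('base px',proj(T,[0,0,0]),proj(S,[0,0,0]))
# case rim outer corners from zoom (px = 310+x/4, 110+y/4)
z=lambda x,y:(310+x/4-.375,110+y/4-.375)
for nm,p in dict(BL=(100,135),FL=(318,97),BR=(395,470),FR=(178,512)).items():
    q=z(*p);print(nm,q,onz(T,q,.122))
print('handle',onz(T,z(52,282),.085),onz(T,z(88,395),.085))
zs=lambda x,y:(205+x/4-.375,30+y/4-.375)
for nm,p in dict(FL=(78,385),FR=(477,395),BL=(100,268),BR=(462,268)).items():
    print('side',nm,onz(S,zs(*p),.122))
print('handle side',onz(S,zs(213,464),.085),onz(S,zs(333,469),.085))
# tri handle
print(tri(T,z(52,282),S,zs(333,469)),tri(T,z(88,395),S,zs(213,464)))
print(tri(T,z(52,282),S,zs(213,464)),tri(T,z(88,395),S,zs(333,469)))
E
```

```text
base px [307.172 320.816] [410.987 198.617]
BL (334.625, 143.375) [ 0.703 -0.122  0.122]
FL (389.125, 133.875) [ 0.735 -0.339  0.122]
BR (408.375, 227.125) [ 0.367 -0.389  0.122]
FR (354.125, 237.625) [ 0.333 -0.179  0.122]
handle [ 0.564 -0.075  0.085] [ 0.45  -0.105  0.085]
side FL [ 0.707 -0.12   0.122]
side FR [ 0.339 -0.18   0.122]
side BL [ 0.731 -0.31   0.122]
side BR [ 0.37  -0.385  0.122]
handle side [ 0.569 -0.076  0.085] [ 0.459 -0.091  0.085]
(array([ 0.508, -0.066,  0.115]), np.float64(0.10247693455785835)) (array([ 0.511, -0.099,  0.072]), np.float64(0.12239129745656628))
(array([ 0.566, -0.074,  0.087]), np.float64(0.005377667401875547)) (array([ 0.456, -0.108,  0.071]), np.float64(0.010173889514867713))
```

```bash
cat >> h.py <<'E'
np.set_printoptions(precision=3,suppress=True)
CY=np.radians(8.7); CC=np.array([.536,-.257])
CX=np.array([np.sin(CY),-np.cos(CY)]); CYA=np.array([np.cos(CY),np.sin(CY)])
def case(x,y): return CC+x*CX+y*CYA
def tocase(p): d=np.asarray(p)[:2]-CC; return np.array([d@CX,d@CYA])
def down(jaw):  # tool x down, tool y along jaw angle
    x=np.array([0,0,-1.]);y=np.array([np.cos(jaw),np.sin(jaw),0]);return np.stack([x,y,np.cross(x,y)],1)
def cur():
    o=r.get_obs();return np.array(o['tool_pos']),R.from_euler('xyz',o['tcp_rot']).as_matrix(),o
def plan(pos,jaw,p0=None,R0=None):
    p,M,o=cur()
    if p0 is not None: p,M=np.array(p0),R0
    best=None
    for k in(0,np.pi):
        Rt=down(jaw+k);rv=R.from_matrix(M.T@Rt).as_rotvec()
        q6=o['qpos'][5]
        if best is None or np.linalg.norm(rv)<np.linalg.norm(best): best=rv;Rb=Rt
    dp=M.T@(np.asarray(pos)-p)*100
    print('dp cm',dp.round(2),'rv',best.round(3),'| dist %.1f cm ang %.1f deg'%(np.linalg.norm(dp),np.degrees(np.linalg.norm(best))))
    return Rb
def show():
    p,M,o=cur();print('t %.1f'%o['t'],'tcp',p,'jaw %.1f'%np.degrees(np.arctan2(M[1,1],M[0,1])),'xdir',M[:,0],'F',o['wrist_force'],'gap %.3f'%o['finger_gap'],'q',o['qpos'])
E
python3 - <<'E'
from h import *
show()
h=np.r_[case(-.172,0),.085]; print(h, np.degrees(CY))
plan([.40,-.20,.30],np.pi/2+CY)
plan([h[0],h[1],.22],np.pi/2+CY)
_,M,_=cur();print(M)
E
```

```text
t 0.1 tcp [ 0.158 -0.5    0.303] jaw -72.5 xdir [-0.     0.002 -1.   ] F [ 1.098  0.289 -0.246] gap 1.000 q [-1.393  0.049  0.098  1.622 -0.     1.443]
[ 0.51  -0.087  0.085] 8.7
dp cm [  0.34 -21.34 -32.12] rv [ 0.154 -0.     0.002] | dist 38.6 cm ang 8.8 deg
dp cm [  8.36 -28.79 -46.01] rv [ 0.154 -0.     0.002] | dist 54.9 cm ang 8.8 deg
[[-0.     0.301 -0.954]
 [ 0.002 -0.954 -0.301]
 [-1.    -0.002 -0.   ]]
```

send_rows(dp=[[0,-3.3,-3.3],[0,-6.6,-6.6],[0,-9.9,-9.9],[0,-13.2,-13.2],[0,-16.5,-16.5]], delta_rot=[[0.03,0,0],[0.06,0,0],[0.09,0,0],[0.12,0,0],[0.15,0,0]], fingers=[8,7,5,4,3.5], newtons=40)

```text
t: 0.6
tool_pos: [0.266, -0.2914, 0.3026]
tcp_rot: [-1.562, 1.568, 1.733]
wrist_force: [1.2, -0.7, -0.4]
finger_gap: 0.411
```

Run:
```python
from h import *
show()
h=np.r_[case(-.172,0)]
plan([h[0],h[1],.22],np.pi/2+CY)
```

```text
t 0.6 tcp [ 0.266 -0.291  0.303] jaw -81.2 xdir [-0.     0.003 -1.   ] F [ 1.215 -0.686 -0.393] gap 0.411 q [-1.002 -0.289 -0.209  1.653  0.001  1.986]
dp cm [  8.31 -16.44 -27.24] rv [0.002 0.    0.003] | dist 32.9 cm ang 0.2 deg
```

send_rows(dp=[[0,-2,-3.5],[0,-4.5,-7.5],[0,-7,-11.5],[0,-9.5,-15.5],[1,-12,-19.5]], delta_rot=[[0,0,0],[0,0,0],[0,0,0],[0,0,0],[0,0,0]], fingers=[3.5,3.5,3.5,3.2,3.2])

```text
t: 1.1
tool_pos: [0.4419, -0.1415, 0.2939]
tcp_rot: [-2.639, 1.568, 0.657]
wrist_force: [1.4, -1.9, -0.1]
finger_gap: 0.373
```

send_rows(dp=[[2,-1.5,-2.5],[4,-3,-5],[6,-4,-7],[7,-4.4,-7.7],[7.3,-4.4,-7.7]], delta_rot=[[0,0,0],[0,0,0],[0,0,0],[0,0,0],[0,0,0]], fingers=[3.2,3.2,3.2,3.2,3.2])

```text
t: 1.6
tool_pos: [0.5107, -0.0853, 0.2189]
tcp_rot: [-0.979, 1.568, 2.318]
wrist_force: [-0.9, -0.5, -0.6]
finger_gap: 0.376
```

Run:
```python
from h import *
show()
h=np.r_[case(-.172,0)]
plan([h[0],h[1],.137],np.pi/2+CY)
for n in('side','top'):
    c=cap(n,'b')
    u=proj(c,[h[0],h[1],.085]);print(n,u)
    x,y=np.int32(u);im=c['color'][max(0,y-60):y+60,x-60:x+60];cv2.imwrite(f'pics/bz_{n}.png',cv2.resize(im,None,fx=4,fy=4,interpolation=cv2.INTER_CUBIC))
a=cv2.imread('pics/bz_side.png');b=cv2.imread('pics/bz_top.png')
cv2.imwrite('pics/bz.png',cv2.resize(np.hstack([a,b]),(800,400)))
```

```text
t 1.6 tcp [ 0.511 -0.085  0.219] jaw -81.1 xdir [-0.002  0.002 -1.   ] F [-0.883 -0.522 -0.563] gap 0.376 q [-0.296  0.029 -0.089  1.456  0.002  2.69 ]
dp cm [8.19 0.17 0.08] rv [0.004 0.002 0.003] | dist 8.2 cm ang 0.3 deg
side [274.168 145.868]
top [326.335 193.414]
```

View pics/bz.png

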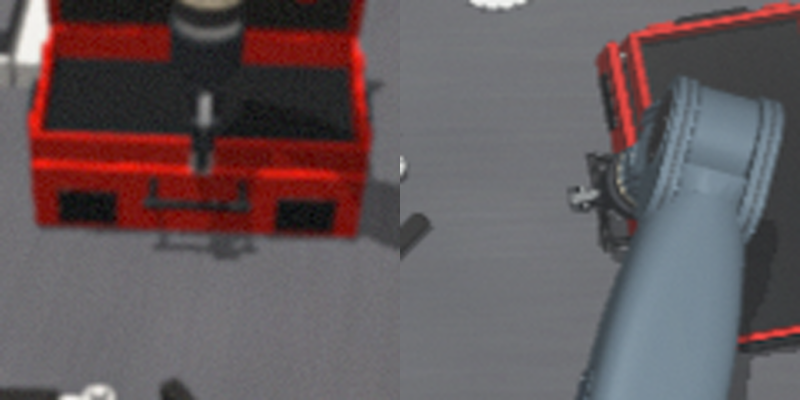

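send_rows(dp=[[2,0,0],[4,0,0],[6,0,0],[7.6,0,0],[8,0,0]], delta_rot=[[0,0,0],[0,0,0],[0,0,0],[0,0,0],[0,0,0]], fingers=[3.2,3.2,3.2,3.2,3.2])

```text
t: 2.2
tool_pos: [0.5093, -0.0873, 0.1401]
tcp_rot: [-0.868, 1.568, 2.426]
wrist_force: [-0.1, 0.2, 0.8]
finger_gap: 0.373
```

Run:
```python
from h import *
show()
c=cap('side','c')
im=c['color'][85:205,214:334];cv2.imwrite(f'pics/cz.png',cv2.resize(im,None,fx=5,fy=5,interpolation=cv2.INTER_CUBIC))
```

```text
t 2.2 tcp [ 0.509 -0.087  0.14 ] jaw -81.3 xdir [-0.002  0.002 -1.   ] F [-0.069  0.194  0.766] gap 0.373 q [-0.3    0.057 -0.219  1.297  0.001  2.69 ]
```

View pics/cz.png

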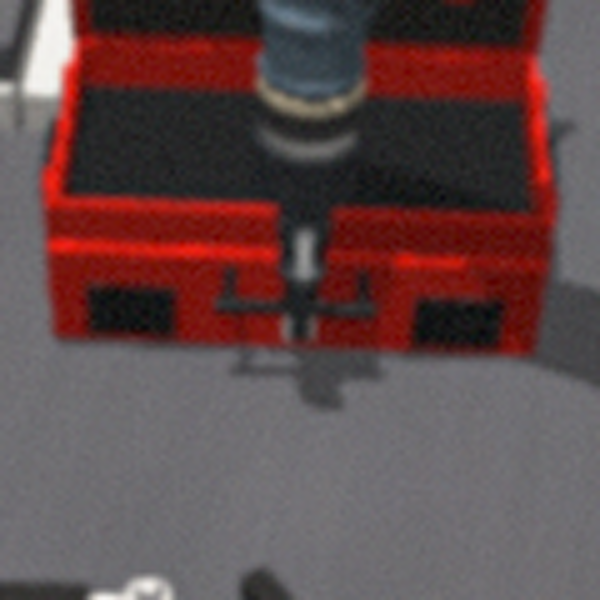

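send_rows(dp=[[0,0,0],[0,0,0],[0,0,0],[0,0,0],[0,0,0]], delta_rot=[[0,0,0],[0,0,0],[0,0,0],[0,0,0],[0,0,0]], fingers=[2,1,0.5,0,0])

```text
t: 2.75
tool_pos: [0.5098, -0.0871, 0.1419]
tcp_rot: [-1.493, 1.569, 1.801]
wrist_force: [-4.1, 2.1, 6.0]
finger_gap: 0.123
```

send_rows(dp=[[0,-1,0],[0,-3,0],[0,-5,0],[0,-7,0],[0,-9,0]], delta_rot=[[0,0,0],[0,0,0],[0,0,0],[0,0,0],[0,0,0]], fingers=[0,0,0,0,0])

```text
t: 3.25
tool_pos: [0.497, 0.0015, 0.1419]
tcp_rot: [2.123, 1.567, -0.868]
wrist_force: [3.4, -4.6, -3.7]
finger_gap: 0.125
```

send_rows(dp=[[0,-0.8,0],[0,-1.6,0],[0,-2.4,0],[0,-3,0],[0,-3.5,0]], delta_rot=[[0,0,0],[0,0,0],[0,0,0],[0,0,0],[0,0,0]], fingers=[0,0,0,0,0])

```text
t: 3.75
tool_pos: [0.4921, 0.0362, 0.1419]
tcp_rot: [2.206, 1.566, -0.785]
wrist_force: [0.6, -4.2, -2.2]
finger_gap: 0.122
```

Run:
```python
from h import *
show();print(tocase(cur()[0]))
```

```text
t 3.8 tcp [0.492 0.036 0.142] jaw -81.4 xdir [ 0.003 -0.003 -1.   ] F [ 0.577 -4.194 -2.154] gap 0.122 q [-0.061 -0.009 -0.282  1.295 -0.003  2.93 ]
[-0.296  0.001]
```

send_rows(dp=[[0,-0.3,0],[0,-0.6,0],[0,-0.9,0],[0,-1.2,0],[0,-1.5,0]], delta_rot=[[0,0,0],[0,0,0],[0,0,0],[0,0,0],[0,0,0]], fingers=[0,0,0,0,0])

```text
t: 4.25
tool_pos: [0.4899, 0.0511, 0.1419]
tcp_rot: [2.243, 1.566, -0.749]
wrist_force: [1.7, -3.3, -0.8]
finger_gap: 0.119
```

Run:
```python
from h import *
show();print(tocase(cur()[0]))
```

```text
t 4.2 tcp [0.49  0.051 0.142] jaw -81.4 xdir [ 0.003 -0.003 -1.   ] F [ 1.651 -3.341 -0.835] gap 0.119 q [-0.031 -0.012 -0.284  1.294 -0.003  2.961]
[-0.312  0.001]
```

send_rows(dp=[[0,-0.3,0],[0,-0.6,0],[0,-0.9,0],[0,-0.9,0],[0,-0.9,0]], delta_rot=[[0,0,0],[0,0,0],[0,0,0],[0,0,0],[0,0,0]], fingers=[0,0,0,0,0])

```text
t: 4.75
tool_pos: [0.4892, 0.0564, 0.1419]
tcp_rot: [1.746, 1.557, -1.248]
wrist_force: [2.4, -13.1, -2.4]
finger_gap: 0.127
```

Run:
```python
from h import *
show();print(tocase(cur()[0]))
```

```text
t 4.8 tcp [0.489 0.056 0.142] jaw -81.5 xdir [ 0.005 -0.014 -1.   ] F [  2.397 -13.106  -2.408] gap 0.127 q [-0.015 -0.012 -0.285  1.293 -0.013  2.979]
[-0.317  0.001]
```

send_rows(dp=[[0,-0.3,0],[0,-0.6,0],[0,-0.9,0],[0,-0.9,0],[0,-0.9,0]], delta_rot=[[0,0,0],[0,0,0],[0,0,0],[0,0,0],[0,0,0]], fingers=[0,0,0,0,0])

```text
t: 5.25
tool_pos: [0.489, 0.0578, 0.1419]
tcp_rot: [1.614, 1.536, -1.384]
wrist_force: [3.9, -24.5, -4.2]
finger_gap: 0.123
```

Run:
```python
from h import *
show();print(tocase(cur()[0]))
cap('side','d')
```

```text
t 5.2 tcp [0.489 0.058 0.142] jaw -81.8 xdir [ 0.007 -0.035 -0.999] F [  3.938 -24.529  -4.167] gap 0.123 q [-0.001 -0.012 -0.285  1.291 -0.035  2.997]
[-0.318  0.001]
```

View pics/d_side.png

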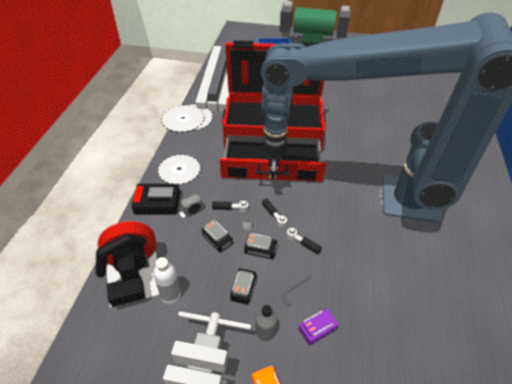

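send_rows(dp=[[0,0.1,0],[0,0.1,0],[0,0.1,0],[0,0.1,0],[0,0.1,0]], delta_rot=[[0,0,-0.03],[0,0,-0.03],[0,0,-0.03],[0,0,-0.03],[0,0,-0.03]], fingers=[1,2,3,3.2,3.2])

```text
t: 5.8
tool_pos: [0.489, 0.0577, 0.142]
tcp_rot: [1.933, 1.566, -1.064]
wrist_force: [0.1, 0.9, 0.2]
finger_gap: 0.374
```

Run:
```python
from h import *
show();print(tocase(cur()[0]))
p,M,o=cur();plan([p[0],p[1],.22],np.pi/2+CY)
```

```text
t 5.8 tcp [0.489 0.058 0.142] jaw -81.7 xdir [ 0.002 -0.004 -1.   ] F [0.146 0.918 0.164] gap 0.374 q [-0.017 -0.011 -0.284  1.296 -0.004  2.981]
[-0.318  0.001]
dp cm [-7.8   0.03 -0.01] rv [-0.008 -0.002 -0.004] | dist 7.8 cm ang 0.5 deg
```

send_rows(dp=[[-2,0,0],[-5,0,0],[-9,0,0],[-13,0,0],[-16,0,0]], delta_rot=[[0,0,0],[0.1,0,0],[0.2,0,0],[0.3,0,0],[0.4,0,0]], fingers=[3.2,3.2,4,5,7])

```text
t: 6.3
tool_pos: [0.478, -0.0047, 0.3048]
tcp_rot: [-1.664, 1.522, 1.304]
wrist_force: [0.9, -1.1, 0.2]
finger_gap: 0.737
```

Run:
```python
from h import *
show()
for n in('side','top'): cap(n,'e')
```

```text
t 6.3 tcp [ 0.478 -0.005  0.305] jaw -100.0 xdir [ 0.013  0.047 -0.999] F [ 0.895 -1.147  0.23 ] gap 0.737 q [-0.175 -0.083 -0.028  1.62   0.049  3.141]
```

View pics/e_top.png

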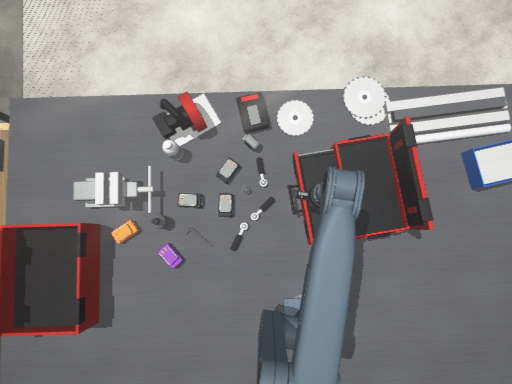

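View pics/e_side.png

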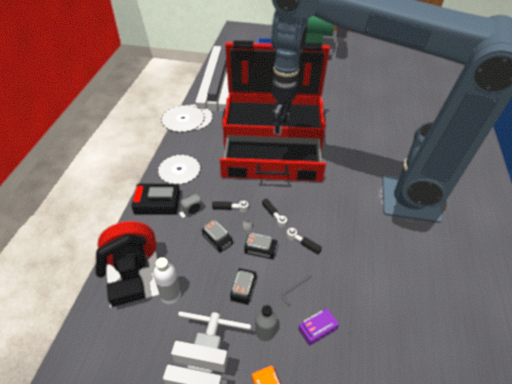

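Run:
```python
from h import *
T=load('top','e');g=cv2.cvtColor(T['color'],cv2.COLOR_BGR2GRAY)
print(g[190:222,214:238])
S=load('side','e')
for n,b in(('top',(175,145,290,255)),('side',(195,190,330,310))):
    c=load(n,'e')['color'][b[1]:b[3],b[0]:b[2]];cv2.imwrite(f'pics/ez_{n}.png',cv2.resize(c,None,fx=5.5,fy=5,interpolation=cv2.INTER_CUBIC))
```

```text
[[116 116 117 116 118 117 117 116 116 117 117 117 116 115 116 117 117 115
  117 116 115 115 115 114]
 [117 117 115 115 116 115 116 117 117 115 117 116 115 114 116 116 114 113
  113 115 114 114 115 114]
 [118 119 116 118 114 114 113 113 112 111 112 112 112 111 111 111 112 111
  114 114 114 114 114 114]
 [117 117 117 118 117  93  77  78  77  76  74  75  75  89  94  94  93  93
  108 115 116 116 115 115]
 [118 118 118 118 117  89  84 100 106 104 101 101 103 105 101 102  85  75
   73 101 111 113 114 113]
 [117 117 118 116 115  92 138 177 191 195 187 184 190 202 199 202 140  67
   43  69  78 106 116 115]
 [118 119 118 119 117 119 183 193 191 195 191 185 191 193 188 189 180 114
   50  72  81 107 116 117]
 [119 118 120 118 103 113 192 197 192 194 190 184 192 194 188 189 178 113
   61  75  77 103 114 115]
 [118 119 118 116 103 114 172 186 190 192 189 183 190 192 188 188 168 104
   59  75  79 105 114 115]
 [119 118 118 117 103 116 176 189 185 178 181 185 185 159 172 188 175 110
   62  76  79 105 115 115]
 [117 117 117 117 102 118 176 189 186 185 185 185 184 184 184 188 211 143
   61  73  76 10
[... 1432 characters left out ...]
18 117 118  87  79  83  82  83  85  83  84  81  79  78  78  79  61
   59  76  79 106 116 117]
 [118 117 117 118 105  81  62  70  70  70  62  59  61  61  64  60  60  50
   62  75  81 106 113 114]
 [117 117 117 116 116 114 115 125 115 107 105 106 104 104 105  86  74  75
   80  84 106 115 114 114]
 [118 117 118 116 117 116 115 118 116 117 116 117 114 115 116 116 114 113
  115 116 113 114 116 114]
 [115 115 116 116 114 115 116 114 116 114 115 114 115 115 113 115 113 114
  114 113 113 114 115 114]
 [114 113 113 114 115 114 115 115 115 114 113 114 114 115 112 113 115 114
  114 113 113 115 115 113]
 [115 116 115 115 114 115 114 115 114 115 115 114 114 114 113 114 113 114
  113 115 113 113 115 115]]
```

View pics/ez_top.png

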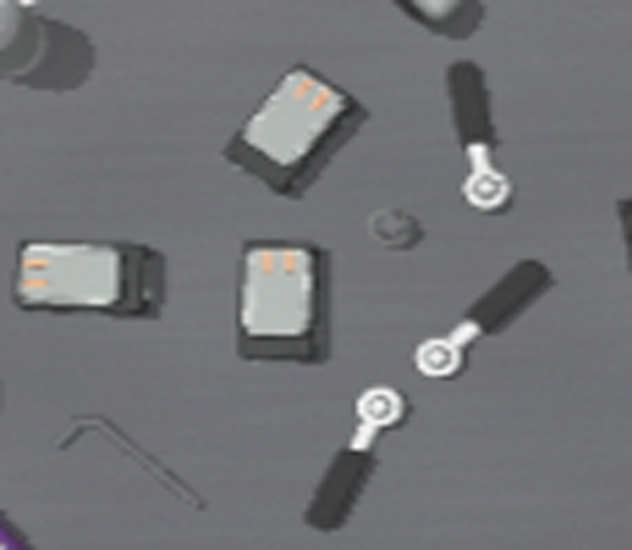

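View pics/ez_side.png

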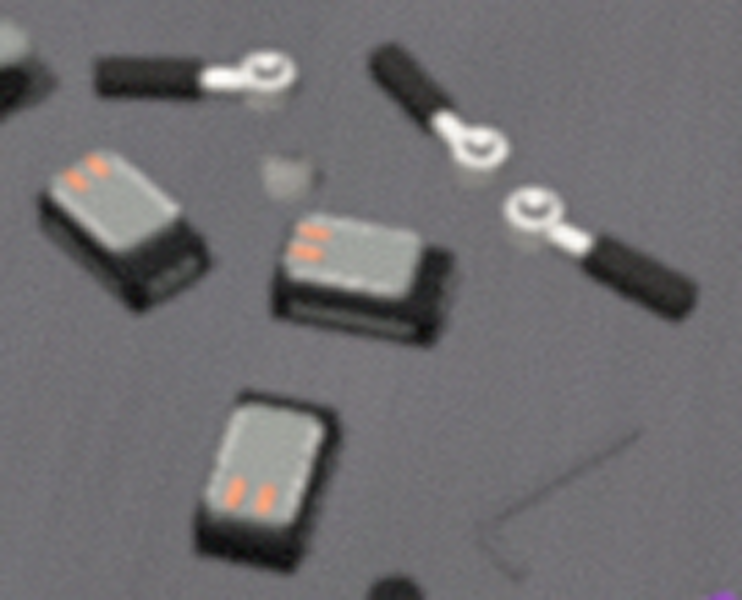

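```bash
cat >> det.py <<'E'
def rails(c,n,box):
    x0,y0,x1,y1=box
    im=c['color'][y0:y1,x0:x1].astype(int);mx=im.max(2);mn=im.min(2)
    m=(mx>140)
    m=cv2.morphologyEx(m.astype(np.uint8),cv2.MORPH_OPEN,np.ones((3,3)))
    out=[]
    for i,a,ce,mm in blobs(m,30):
        ys,xs=np.nonzero(mm);pts=np.stack([xs+x0,ys+y0],1).astype(np.float32)
        W=np.array([onz(c,p,.05)[:2] for p in pts]).astype(np.float32)
        rc=cv2.minAreaRect(W*1000)
        (w,h)=rc[1];ang=rc[2] if w>h else rc[2]+90
        out.append((pts.mean(0),W.mean(0),np.array(rc[0])/1000,max(w,h),min(w,h),(ang+90)%180-90,a))
    return out
def heads(c,box):
    x0,y0,x1,y1=box
    im=c['color'][y0:y1,x0:x1].astype(int)
    m=im.min(2)>225
    return [(ce+[x0,y0],a) for i,a,ce,mm in blobs(m,8)]
def grips(c,box,th=62):
    x0,y0,x1,y1=box
    g=cv2.cvtColor(c['color'],cv2.COLOR_BGR2GRAY)[y0:y1,x0:x1]
    m=cv2.morphologyEx((g<th).astype(np.uint8),cv2.MORPH_OPEN,np.ones((3,3)))
    out=[]
    for i,a,ce,mm in blobs(m,25):
        ys,xs=np.nonzero(mm);pts=np.stack([xs+x0,ys+y0],1).astype(np.float32)
        W=np.array([onz(c,p,.02)[:2] for p in pts]).astype(np.float32)
        rc=cv2.minAreaRect(W*1000);(w,h)=rc[1];ang=rc[2] if w>h else rc[2]+90
        out.append((pts.mean(0),W.mean(0),max(w,h),min(w,h),(ang+90)%180-90,a))
    return out
TB=(172,150,285,255);SB=(200,190,330,310)
E
python3 - <<'E'
from det import *
T=load('top','e');S=load('side','e')
for n,c,b in(('top',T,TB),('side',S,SB)):
    print(n)
    for o in rails(c,n,b): print('rail',*o)
    for o in heads(c,b): print('head',*o,onz(c,o[0],.026))
    for o in grips(c,b): print('grip',*o)
E
```

```text
top
rail [227.715 167.962] [0.63  0.306] [0.63  0.306] 70.84481048583984 45.55378723144531 -38.010643005371094 186
rail [262.465 180.592] [0.574 0.165] [0.576 0.165] 49.50590896606445 28.61252212524414 -1.8060531616210938 71
rail [187.062 199.448] [0.505 0.474] [0.505 0.474] 65.84404754638672 44.941246032714844 88.31806182861328 192
rail [224.847 203.071] [0.486 0.321] [0.486 0.32 ] 65.22723388671875 48.81074523925781 -1.6790695190429688 196
rail [255.209 214.791] [0.435 0.199] [0.436 0.197] 36.486488342285156 36.459041595458984 88.32465362548828 67
rail [242.792 227.278] [0.386 0.25 ] [0.382 0.249] 50.815120697021484 30.072065353393555 -8.56634521484375 72
head [261.583 177.   ] 12 [0.592 0.168 0.026]
head [257.182 212.273] 11 [0.446 0.19  0.026]
head [241.773 227.636] 22 [0.385 0.255 0.026]
side
rail [240.633 204.303] [0.577 0.189] [0.58  0.188] 53.333213806152344 35.61819076538086 11.422605514526367 109
rail [280.66  218.462] [0.437 0.223] [0.44 0.22] 53.65512466430664 34.08989334106445 -43.163177490234375 106
rail [215.097 229.104] [0.634 0.307] [0.635 0.306] 72.66561889648438 48
[... 577 characters left out ...]
298. 237.] 11 [0.374 0.268 0.026]
grip [268.056 206.244] [0.49  0.153] 61.897640228271484 25.095294952392578 -47.44981384277344 90
grip [221.421 205.595] [0.646 0.182] 59.274505615234375 31.841123580932617 11.404605865478516 121
grip [220.789 242.592] [0.61  0.333] 67.08831787109375 53.550621032714844 24.648107528686523 152
grip [311.196 245.824] [0.329 0.29 ] 65.30760192871094 29.29677963256836 -27.25368881225586 153
grip [263.714 249.558] [0.473 0.333] 94.64575958251953 70.36552429199219 1.8654744625091553 199
grip [240.353 298.728] [0.508 0.513] 53.2686653137207 23.91684341430664 4.92849063873291 136
grip [266.5 307.6] [0.43  0.525] 19.70108413696289 9.117441177368164 11.24359130859375 30
```

```bash
cat >> h.py <<'E'
def go(pos,jawdeg,step=.23,vmax=.70):
    p,M,o=cur();q=o['qpos']
    jc=q[0]-q[5]+np.pi/2
    q1t=np.arctan2(pos[1],pos[0]); best=None
    for k in range(-2,3):
        j=np.radians(jawdeg)+k*np.pi; q6=q1t+np.pi/2-j
        if abs(q6)<2.8 and (best is None or abs(j-jc)<abs(best-jc)): best=j
    dj=best-jc; pos=np.asarray(pos,float)
    n=max(1,int(np.ceil(np.linalg.norm(pos-p)/step-1e-6)),int(np.ceil(abs(dj)/vmax)))
    f=1/n
    Rt=down(jc+dj*f); rv=R.from_matrix(M.T@Rt).as_rotvec(); dp=M.T@((pos-p)*f)*100
    print('calls',n,'| this call end: dp',dp.round(2),'rot',rv.round(3),'| q6 target %.2f'%(q1t+np.pi/2-best),'| tcp',p.round(4),'t %.1f gap %.3f Fz %.1f'%(o['t'],o['finger_gap'],o['wrist_force'][2]))
E
python3 - <<'E'
from h import *
go([.481,.322,.20],87.5)
for y in(-.105,0,.105): print(case(-.185,y))
E
```

```text
calls 5 | this call end: dp [ 2.44 -6.38  1.15] rot [-0.655 -0.026  0.041] | q6 target 0.63 | tcp [ 0.479 -0.007  0.308] t 6.4 gap 0.820 Fz 0.3
[ 0.404 -0.09 ]
[ 0.508 -0.074]
[ 0.612 -0.058]
```

Run:
```python
from h import *
go([.507,.467,.22],-2.5)
```

```text
calls 3 | this call end: dp [  3.64 -15.57   1.92] rot [-0.568 -0.024  0.042] | q6 target 2.36 | tcp [ 0.479 -0.007  0.308] t 6.4 gap 0.820 Fz 0.3
```

send_rows(dp=[[0.5,-3,0.4],[1,-6,0.8],[1.5,-9,1.2],[2,-12,1.6],[2.5,-15.5,2]], delta_rot=[[-0.11,-0.005,0.01],[-0.22,-0.01,0.02],[-0.33,-0.015,0.03],[-0.44,-0.02,0.035],[-0.56,-0.024,0.042]], fingers=[8.2,8.2,8.2,8.2,8.2])

```text
t: 6.9
tool_pos: [0.4866, 0.1517, 0.2887]
tcp_rot: [-0.393, 1.57, 3.137]
wrist_force: [0.3, -0.3, 0.4]
finger_gap: 0.959
```

Run:
```python
from h import *
go([.507,.467,.22],-2.5)
```

```text
calls 2 | this call end: dp [  3.43 -14.21  -6.91] rot [-0.57   0.001  0.001] | q6 target 2.36 | tcp [0.487 0.152 0.289] t 6.9 gap 0.959 Fz 0.4
```

send_rows(dp=[[0.5,-2.8,-1.4],[1.2,-5.6,-2.8],[1.9,-8.4,-4.2],[2.6,-11.2,-5.6],[3.4,-14.2,-7]], delta_rot=[[-0.11,0,0],[-0.22,0,0],[-0.34,0,0],[-0.45,0,0],[-0.57,0,0]], fingers=[8.2,8.2,8.2,8.2,8.2])

```text
t: 7.4
tool_pos: [0.4968, 0.3118, 0.2533]
tcp_rot: [-0.868, 1.568, -3.046]
wrist_force: [-0.3, 1.2, -0.1]
finger_gap: 0.955
```

Run:
```python
from det import *
go([.507,.467,.22],-2.5)
c=cap('side','f');cap('top','f')
for o in rails(c,'s',SB): print(*o)
```

```text
calls 1 | this call end: dp [  3.32  -8.   -13.34] rot [-0.563  0.001  0.002] | q6 target 2.36 | tcp [0.497 0.312 0.253] t 7.4 gap 0.955 Fz -0.1
[240.587 204.376] [0.577 0.189] [0.58  0.188] 53.334442138671875 35.61717987060547 11.40676212310791 109
[215.078 229.115] [0.634 0.307] [0.635 0.306] 72.68089294433594 48.33457565307617 -37.79990005493164 269
[245.976 224.952] [0.542 0.272] [0.542 0.272] 24.438806533813477 19.23795509338379 -78.49404335021973 42
[293.266 233.219] [0.39  0.275] [0.39  0.277] 59.43934631347656 35.38138961791992 -52.538970947265625 128
[258.526 240.306] [0.492 0.323] [0.492 0.323] 70.14452362060547 50.63749694824219 -2.7607574462890625 291
[242.328 282.273] [0.509 0.477] [0.51  0.476] 68.4150619506836 47.405738830566406 86.5351791381836 341
```

send_rows(dp=[[0.6,-1.6,-2.7],[1.2,-3.2,-5.4],[2,-4.8,-8],[2.6,-6.4,-10.7],[3.3,-8,-13.3]], delta_rot=[[-0.11,0,0],[-0.22,0,0],[-0.34,0,0],[-0.45,0,0],[-0.56,0,0]], fingers=[8.2,8.2,8.2,8.2,8.2])

```text
t: 8.0
tool_pos: [0.5048, 0.4697, 0.2172]
tcp_rot: [-1.437, 1.564, -3.049]
wrist_force: [0.1, -0.2, -0.4]
finger_gap: 0.96
```

Run:
```python
from det import *
show();go([.507,.467,.078],-2.5)
c=cap('side','g')
cv2.imwrite('pics/g.png',cv2.resize(c['color'][220:330,185:305],None,fx=5,fy=5,interpolation=cv2.INTER_CUBIC))
```

```text
t 8.0 tcp [0.505 0.47  0.217] jaw -2.4 xdir [-0.007 -0.001 -1.   ] F [ 0.08  -0.205 -0.396] gap 0.960 q [0.651 0.493 0.463 1.547 0.004 2.263]
calls 1 | this call end: dp [13.92  0.33  0.25] rot [0.002 0.001 0.007] | q6 target 2.36 | tcp [0.505 0.47  0.217] t 8.0 gap 0.960 Fz -0.4
```

View pics/g.png

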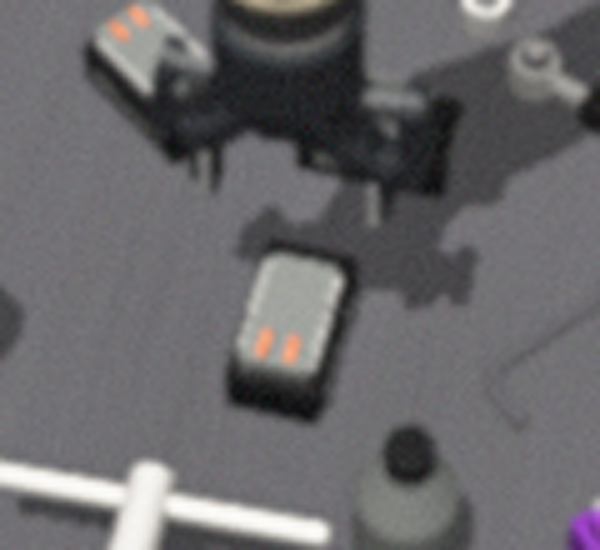

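Run:
```python
from det import *
T=load('top','f');S=load('side','f')
print(onz(T,(100+225/4,120+375/3.7),.13),onz(S,(180+348/4,180+515/4),.13))
print(onz(T,(100+245/4,120+385/3.7),.06))
# white bar of stand
print(onz(T,(150,169),.05),onz(T,(150,210),.05))
```

```text
[0.417 0.579 0.13 ] [0.422 0.585 0.13 ]
[0.408 0.577 0.06 ]
[0.635 0.625 0.05 ] [0.467 0.625 0.05 ]
```

send_rows(dp=[[3,0.1,0],[6,0.2,0.1],[9,0.3,0.2],[12,0.3,0.2],[13.7,0.3,0.2]], delta_rot=[[0,0,0],[0,0,0],[0,0,0.005],[0,0,0.005],[0,0,0.005]], fingers=[8.2,8.2,8.2,8.2,8.2])

```text
t: 8.55
tool_pos: [0.5031, 0.4706, 0.0728]
tcp_rot: [-1.316, 1.561, -2.922]
wrist_force: [0.0, -0.9, -0.1]
finger_gap: 0.959
```

send_rows(dp=[[0,0,0],[0,0,0],[0,0,0],[0,0,0],[0,0,0]], delta_rot=[[0,0,0],[0,0,0],[0,0,0],[0,0,0],[0,0,0]], fingers=[6,5,4.5,4.5,4.5], newtons=60)

```text
t: 9.05
tool_pos: [0.5032, 0.4708, 0.0734]
tcp_rot: [-1.372, 1.562, -2.977]
wrist_force: [0.9, -0.3, -3.2]
finger_gap: 0.647
```

Run:
```python
from det import *
show()
```

```text
t 9.1 tcp [0.503 0.471 0.073] jaw -2.0 xdir [-0.009 -0.001 -1.   ] F [ 0.863 -0.286 -3.159] gap 0.647 q [0.653 0.542 0.243 1.28  0.004 2.259]
```

send_rows(dp=[[-2,0,0],[-5,0,0],[-9,0,0],[-12,0,0],[-15,0,0]], delta_rot=[[0,0,0],[0,0,0],[0,0,0],[0,0,0],[0,0,0]], fingers=[4.5,4.5,4.5,4.5,4.5], newtons=80)

```text
t: 9.55
tool_pos: [0.5046, 0.4712, 0.2256]
tcp_rot: [-1.483, 1.563, -3.089]
wrist_force: [0.3, 0.3, -3.5]
finger_gap: 0.642
```

Run:
```python
from det import *
s=case(-.185,.105);print(s)
go([s[0],s[1],.23],8.7)
```

```text
[ 0.612 -0.058]
calls 3 | this call end: dp [-0.17  4.19 17.51] rot [-0.062  0.     0.008] | q6 target 1.32 | tcp [0.505 0.471 0.226] t 9.6 gap 0.642 Fz -3.5
```

send_rows(dp=[[0,0.8,3.5],[0,1.6,7],[0,2.4,10.5],[0,3.3,14],[-0.1,4.2,17.5]], delta_rot=[[-0.01,0,0],[-0.02,0,0],[-0.035,0,0.004],[-0.05,0,0.006],[-0.06,0,0.008]], fingers=[4.5,4.5,4.5,4.5,4.5])

```text
t: 10.05
tool_pos: [0.5404, 0.2935, 0.2267]
tcp_rot: [1.085, 1.57, -0.46]
wrist_force: [-0.1, -0.1, -2.5]
finger_gap: 0.642
```

send_rows(dp=[[0,0.8,3.5],[0,1.6,7],[0,2.4,10.5],[0,3.3,14],[-0.1,4.2,17.5]], delta_rot=[[-0.01,0,0],[-0.02,0,0],[-0.035,0,0],[-0.05,0,0],[-0.06,0,0]], fingers=[4.5,4.5,4.5,4.5,4.5])

```text
t: 10.55
tool_pos: [0.587, 0.1183, 0.2282]
tcp_rot: [1.479, 1.57, -0.005]
wrist_force: [0.0, 0.3, -2.9]
finger_gap: 0.642
```

Run:
```python
from det import *
s=case(-.185,.105)
go([s[0],s[1],.23],8.7)
```

```text
calls 1 | this call end: dp [-0.18  0.95 17.8 ] rot [-0.066  0.    -0.001] | q6 target 1.32 | tcp [0.587 0.118 0.228] t 10.6 gap 0.642 Fz -2.9
```

send_rows(dp=[[0,0.2,4],[0,0.4,8],[0,0.6,12],[0,0.8,16],[-0.1,0.9,17.8]], delta_rot=[[-0.01,0,0],[-0.03,0,0],[-0.045,0,0],[-0.06,0,0],[-0.065,0,0]], fingers=[4.5,4.5,4.5,4.5,4.5])

```text
t: 11.05
tool_pos: [0.6114, -0.062, 0.2294]
tcp_rot: [0.578, 1.568, -0.845]
wrist_force: [0.1, 0.1, -3.5]
finger_gap: 0.644
```

Run:
```python
from det import *
s=case(-.185,.105)
go([s[0],s[1],.105],8.7)
c=cap('side','i');t=cap('top','i')
a=cv2.resize(c['color'][80:200,205:335],(480,443),interpolation=cv2.INTER_CUBIC)
b=cv2.resize(t['color'][130:250,270:360],(320,443),interpolation=cv2.INTER_CUBIC)
cv2.imwrite('pics/i.png',np.hstack([a,b]))
```

```text
calls 1 | this call end: dp [12.43  0.08 -0.39] rot [-0.004  0.002 -0.001] | q6 target 1.32 | tcp [ 0.611 -0.062  0.229] t 11.1 gap 0.644 Fz -3.5
```

View pics/i.png

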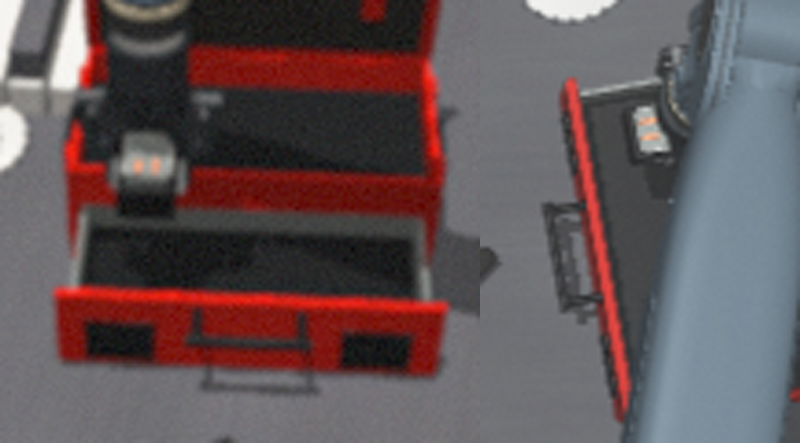

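send_rows(dp=[[2,0,-0.3],[5,0.1,-0.4],[8,0.1,-0.4],[11,0.1,-0.4],[12.4,0.1,-0.4]], delta_rot=[[0,0,0],[0,0,0],[0,0,0],[0,0,0],[0,0,0]], fingers=[4.5,4.5,4.5,4.5,4.5])

```text
t: 11.65
tool_pos: [0.61, -0.056, 0.102]
tcp_rot: [-1.863, 1.567, 2.998]
wrist_force: [-1.5, 0.3, -3.1]
finger_gap: 0.645
```

Run:
```python
from det import *
show();print(tocase(cur()[0]))
```

```text
t 11.7 tcp [ 0.61  -0.056  0.102] jaw 8.5 xdir [-0.004  0.001 -1.   ] F [-1.469  0.347 -3.065] gap 0.645 q [-0.201  0.325  0.012  1.262 -0.     1.222]
[-0.187  0.104]
```

send_rows(dp=[[0.4,0,0],[0.8,0,0],[1.1,0,0],[1.1,0,0],[1.1,0,0]], delta_rot=[[0,0,0],[0,0,0],[0,0,0],[0,0,0],[0,0,0]], fingers=[4.5,4.5,4.5,4.5,4.5])

```text
t: 12.15
tool_pos: [0.6108, -0.0562, 0.0924]
tcp_rot: [-1.762, 1.569, 3.098]
wrist_force: [0.0, -0.7, -2.8]
finger_gap: 0.643
```

send_rows(dp=[[0,0,0],[0,0,0],[0,0,0],[0,0,0],[0,0,0]], delta_rot=[[0,0,0],[0,0,0],[0,0,0],[0,0,0],[0,0,0]], fingers=[5.5,6,6.8,7,7])

```text
t: 12.65
tool_pos: [0.6112, -0.0563, 0.093]
tcp_rot: [-1.348, 1.57, -2.771]
wrist_force: [0.4, 0.4, -0.0]
finger_gap: 0.817
```

send_rows(dp=[[-1,0,0],[-4,0,0],[-8,0,0],[-12,0,0],[-15,0,0]], delta_rot=[[0,0,0],[0,0,0],[0,0,0],[0,0,0],[0,0,0]], fingers=[7,7,7,8,8.2])

```text
t: 13.15
tool_pos: [0.6118, -0.0564, 0.2472]
tcp_rot: [1.174, 1.567, -0.249]
wrist_force: [0.3, -0.9, 0.2]
finger_gap: 0.959
```

Run:
```python
from det import *
show()
c=cap('side','j');t=cap('top','j')
for n,c,b in(('t',t,TB),('s',c,SB)):
    for o in rails(c,'s',b): print(n,*o)
go([.481,.322,.22],87.5)
cv2.imwrite('pics/j.png',cv2.resize(load('side','j')['color'][80:320,190:340],None,fx=3,fy=2.5))
```

```text
t 13.2 tcp [ 0.612 -0.056  0.247] jaw 8.5 xdir [ 0.004 -0.001 -1.   ] F [ 0.268 -0.945  0.157] gap 0.959 q [-0.201  0.274  0.24   1.533 -0.     1.222]
t [227.715 167.962] [0.63  0.306] [0.63  0.306] 70.84481048583984 45.55378723144531 -38.010643005371094 186
t [262.465 180.592] [0.574 0.165] [0.576 0.165] 49.50590896606445 28.61252212524414 -1.8060531616210938 71
t [224.821 203.036] [0.486 0.321] [0.486 0.32 ] 65.22723388671875 48.81074523925781 -1.6790695190429688 195
t [255.209 214.791] [0.435 0.199] [0.436 0.197] 36.486488342285156 36.459041595458984 88.32465362548828 67
t [242.781 227.205] [0.386 0.25 ] [0.382 0.249] 50.815120697021484 30.072065353393555 -8.56634521484375 73
s [240.728 204.439] [0.577 0.19 ] [0.579 0.19 ] 53.333213806152344 39.981048583984375 11.422605514526367 114
s [280.6 218.6] [0.437 0.224] [0.436 0.22 ] 51.71958923339844 36.450157165527344 -62.45618438720703 110
s [215.103 229.055] [0.634 0.307] [0.635 0.306] 72.68089294433594 48.53733825683594 -37.79990005493164 273
s [245.857 224.976] [0.542 0.272] [0.542 0.272] 24.43875503540039 19.237974166870117 -78.49423122406006 42
s [293.233 233.226] [0.39  0.275] [0.39  0.277] 59.43934631347656 35.56441879272461 -52.538970947265625 133
s [258.618 240.307] [0.491 0.323] [0.492 0.323] 70.15911102294922 52.262149810791016 -5.457832336425781 296
calls 2 | this call end: dp [  1.42  -3.8  -19.72] rot [-0.69   0.008 -0.01 ] | q6 target 0.63 | tcp [ 0.614 -0.057  0.251] t 13.2 gap 0.960 Fz -0.1
```

View pics/j.png

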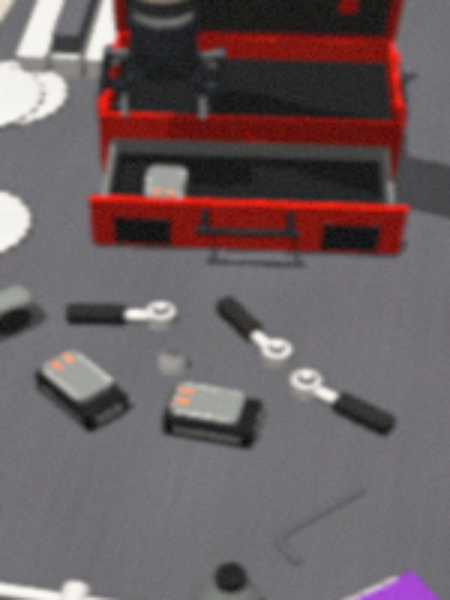

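send_rows(dp=[[0.2,-0.8,-4],[0.5,-1.6,-8],[0.8,-2.4,-12],[1.1,-3.1,-16],[1.4,-3.8,-19.7]], delta_rot=[[-0.13,0,0],[-0.27,0,0],[-0.41,0,0],[-0.55,0,0],[-0.69,0,0]], fingers=[8.2,8.2,8.2,8.2,8.2])

```text
t: 13.75
tool_pos: [0.5464, 0.134, 0.2356]
tcp_rot: [0.526, 1.559, -0.201]
wrist_force: [0.6, 0.3, 0.3]
finger_gap: 0.963
```

Run:
```python
from det import *
go([.481,.322,.20],87.5)
```

```text
calls 1 | this call end: dp [  3.44   9.68 -17.42] rot [-0.683  0.012 -0.002] | q6 target 0.63 | tcp [0.546 0.134 0.236] t 13.8 gap 0.963 Fz 0.3
```

send_rows(dp=[[0.4,2,-3.5],[0.9,4,-7],[1.5,6,-10.5],[2.4,8,-14],[3.4,9.7,-17.4]], delta_rot=[[-0.13,0,0],[-0.27,0,0],[-0.41,0.005,0],[-0.55,0.01,0],[-0.68,0.012,0]], fingers=[8.2,8.2,8.2,8.2,8.2])

```text
t: 14.25
tool_pos: [0.4806, 0.3237, 0.2003]
tcp_rot: [1.018, 1.568, 0.976]
wrist_force: [0.2, -0.6, 0.3]
finger_gap: 0.956
```

Run:
```python
from det import *
show();go([.481,.322,.075],87.5)
c=cap('side','k')
for o in rails(c,'s',SB): print(*o)
cv2.imwrite('pics/k.png',cv2.resize(c['color'][190:290,205:325],None,fx=5,fy=5,interpolation=cv2.INTER_CUBIC))
```

```text
t 14.2 tcp [0.481 0.324 0.2  ] jaw 87.6 xdir [ 0.002  0.003 -1.   ] F [ 0.191 -0.65   0.287] gap 0.956 q [0.476 0.188 0.046 1.426 0.001 0.518]
calls 1 | this call end: dp [12.53 -0.2   0.02] rot [ 0.002  0.002 -0.003] | q6 target 0.63 | tcp [0.481 0.324 0.2  ] t 14.2 gap 0.956 Fz 0.3
[240.627 204.336] [0.577 0.189] [0.58  0.188] 53.333213806152344 35.61819076538086 11.422605514526367 110
[215.098 229.223] [0.634 0.308] [0.635 0.306] 70.46255493164062 48.33457565307617 -37.79990005493164 264
[246.032 224.774] [0.542 0.271] [0.542 0.272] 19.22462272644043 16.268156051635742 11.377965927124023 31
[293.613 233.647] [0.388 0.276] [0.388 0.279] 55.93406677246094 35.38138961791992 -52.538970947265625 119
[253.956 239.943] [0.506 0.325] [0.505 0.323] 48.60321807861328 43.506126403808594 83.78219604492188 158
```

View pics/k.png

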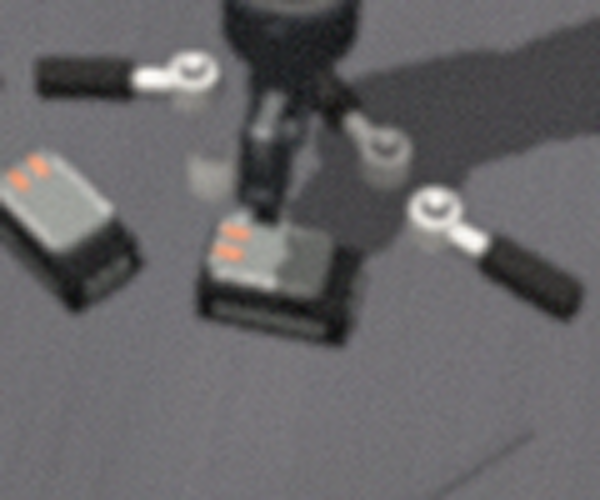

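send_rows(dp=[[3,-0.1,0],[6,-0.2,0],[9,-0.2,0],[11.5,-0.2,0],[12.4,-0.2,0]], delta_rot=[[0,0,0],[0,0,0],[0,0,0],[0,0,0],[0,0,0]], fingers=[8.2,8.2,8.2,8.2,8.2])

```text
t: 14.8
tool_pos: [0.4743, 0.3255, 0.0702]
tcp_rot: [2.905, 1.56, 2.872]
wrist_force: [-0.1, -0.5, 0.7]
finger_gap: 0.958
```

send_rows(dp=[[0,0,0],[0,0,0],[0,0,0],[0,0,0],[0,0,0]], delta_rot=[[0,0,0],[0,0,0],[0,0,0],[0,0,0],[0,0,0]], fingers=[6,5,4.5,4.5,4.5])

```text
t: 15.3
tool_pos: [0.4747, 0.3257, 0.0709]
tcp_rot: [2.804, 1.561, 2.771]
wrist_force: [-1.0, -0.9, -1.6]
finger_gap: 0.648
```

send_rows(dp=[[-2,0,0],[-5,0,0],[-9,0,0],[-12,0,0],[-15,0,0]], delta_rot=[[0,0,0],[0,0,0],[0,0,0],[0,0,0],[0,0,0]], fingers=[4.5,4.5,4.5,4.5,4.5])

```text
t: 15.8
tool_pos: [0.4761, 0.3252, 0.2226]
tcp_rot: [2.718, 1.562, 2.685]
wrist_force: [-0.8, 0.4, -3.0]
finger_gap: 0.643
```

Run:
```python
from det import *
s=case(-.185,0);print(s)
go([s[0],s[1],.23],8.7)
```

```text
[ 0.508 -0.074]
calls 2 | this call end: dp [ -0.46 -19.9    2.25] rot [ 0.693 -0.009 -0.001] | q6 target 1.27 | tcp [0.476 0.325 0.223] t 15.8 gap 0.643 Fz -3.0
```

send_rows(dp=[[0,-4,0.4],[0,-8,0.8],[-0.2,-12,1.3],[-0.3,-16,1.8],[-0.4,-19.9,2.3]], delta_rot=[[0.13,0,0],[0.27,0,0],[0.41,0,0],[0.55,-0.005,0],[0.69,-0.009,0]], fingers=[4.5,4.5,4.5,4.5,4.5])

```text
t: 16.3
tool_pos: [0.4924, 0.1241, 0.2259]
tcp_rot: [1.435, 1.57, 0.707]
wrist_force: [1.6, 1.1, -2.8]
finger_gap: 0.643
```

Run:
```python
from det import *
s=case(-.185,0);print(s)
go([s[0],s[1],.22],8.7)
```

```text
[ 0.508 -0.074]
calls 1 | this call end: dp [  0.58 -13.76  14.35] rot [ 0.691 -0.    -0.001] | q6 target 1.27 | tcp [0.492 0.124 0.226] t 16.3 gap 0.643 Fz -2.8
```

send_rows(dp=[[0,-3,3],[0,-6,6],[0.2,-9,9.3],[0.4,-12,12.5],[0.5,-13.7,14.4]], delta_rot=[[0.13,0,0],[0.27,0,0],[0.41,0,0],[0.55,0,0],[0.69,0,0]], fingers=[4.5,4.5,4.5,4.5,4.5])

```text
t: 16.8
tool_pos: [0.5085, -0.0771, 0.2207]
tcp_rot: [0.891, 1.57, -0.536]
wrist_force: [0.0, 0.5, -2.6]
finger_gap: 0.65
```

Run:
```python
from det import *
s=case(-.185,0);print(s);show()
go([s[0],s[1],.103],8.7)
c=cap('side','l');t=cap('top','l')
cv2.imwrite('pics/l.png',cv2.resize(c['color'][80:200,205:335],None,fx=5,fy=4,interpolation=cv2.INTER_CUBIC))
for n,c,b in(('t',t,TB),('s',c,SB)):
    for o in rails(c,'s',b): print(n,*o)
```

```text
[ 0.508 -0.074]
t 16.8 tcp [ 0.509 -0.077  0.221] jaw 8.3 xdir [ 0.001 -0.001 -1.   ] F [ 0.005  0.506 -2.63 ] gap 0.650 q [-0.281  0.017 -0.098  1.455 -0.     1.146]
calls 1 | this call end: dp [11.77 -0.02 -0.31] rot [-0.008  0.001 -0.001] | q6 target 1.27 | tcp [ 0.508 -0.077  0.221] t 16.8 gap 0.650 Fz -2.6
t [218.846 163.83 ] [0.648 0.342] [0.649 0.342] 69.75140380859375 45.91062545776367 -35.46837615966797 182
t [262.465 180.592] [0.574 0.165] [0.576 0.165] 49.50590896606445 28.61252212524414 -1.8060531616210938 71
t [255.209 214.791] [0.435 0.199] [0.436 0.197] 36.486488342285156 36.459041595458984 88.32465362548828 67
t [242.792 227.278] [0.386 0.25 ] [0.382 0.249] 50.815120697021484 30.072065353393555 -8.56634521484375 72
s [240.627 204.336] [0.577 0.189] [0.58  0.188] 53.333213806152344 35.61819076538086 11.422605514526367 110
s [280.636 218.505] [0.437 0.223] [0.436 0.22 ] 52.30779266357422 35.22309112548828 -59.60249900817871 107
s [245.914 224.6  ] [0.542 0.27 ] [0.542 0.27 ] 20.414146423339844 19.237974166870117 -78.49423122406006 35
s [293.46  233.242] [0.389 0.275] [0.39  0.277] 59.43934631347656 35.38138961791992 -52.538970947265625 124
s [207.242 237.452] [0.65  0.344] [0.655 0.343] 72.29033660888672 48.890777587890625 -37.96037292480469 252
```

View pics/l.png

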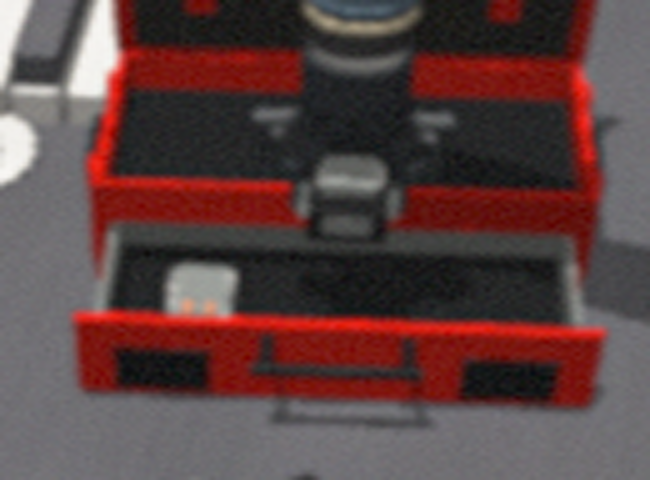

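send_rows(dp=[[2,0,-0.6],[5,0,-0.8],[8,0,-0.8],[10.5,0,-0.8],[11.8,0,-0.8]], delta_rot=[[0,0,0],[0,0,0],[0,0,0],[-0.005,0,0],[-0.008,0,0]], fingers=[4.5,4.5,4.5,4.5,4.5])

```text
t: 17.4
tool_pos: [0.5058, -0.0683, 0.0997]
tcp_rot: [-1.97, 1.567, 2.899]
wrist_force: [-0.4, -0.7, -3.1]
finger_gap: 0.643
```

send_rows(dp=[[0.4,0,0],[0.8,0,0],[1.0,0,0],[1.0,0,0],[1.0,0,0]], delta_rot=[[0,0,0],[0,0,0],[0,0,0],[0,0,0],[0,0,0]], fingers=[4.5,4.5,4.5,4.5,4.5])

```text
t: 17.9
tool_pos: [0.5066, -0.0685, 0.0909]
tcp_rot: [-1.93, 1.569, 2.938]
wrist_force: [-0.4, 0.2, -1.9]
finger_gap: 0.644
```

Run:
```python
from det import *
show();print(tocase(cur()[0]))
```

```text
t 17.9 tcp [ 0.507 -0.069  0.091] jaw 8.9 xdir [-0.002  0.    -1.   ] F [-0.4    0.166 -1.928] gap 0.644 q [-0.266  0.078 -0.297  1.197 -0.     1.149]
[-0.191 -0.001]
```

send_rows(dp=[[0.1,0,0],[0.1,0,0],[0.1,0,0],[0.1,0,0],[0.1,0,0]], delta_rot=[[0,0,0],[0,0,0],[0,0,0],[0,0,0],[0,0,0]], fingers=[5,5.5,6.4,6.8,6.8])

```text
t: 18.4
tool_pos: [0.5072, -0.0687, 0.0906]
tcp_rot: [-1.4, 1.571, -2.815]
wrist_force: [0.3, 0.2, -0.4]
finger_gap: 0.793
```

send_rows(dp=[[-1,0,0],[-4,0,0],[-8,0,0],[-12,0,0],[-15,0,0]], delta_rot=[[0,0,0],[0,0,0],[0,0,0],[0,0,0],[0,0,0]], fingers=[6.8,6.8,7,8,8.2])

```text
t: 18.9
tool_pos: [0.5079, -0.0689, 0.2447]
tcp_rot: [1.117, 1.567, -0.298]
wrist_force: [1.2, 0.5, -0.7]
finger_gap: 0.96
```

Run:
```python
from det import *
show()
c=cap('side','m');t=cap('top','m')
cv2.imwrite('pics/m.png',cv2.resize(c['color'][80:270,185:335],None,fx=4,fy=3,interpolation=cv2.INTER_CUBIC))
cv2.imwrite('pics/mt.png',cv2.resize(t['color'][140:200,190:270],None,fx=8,fy=8,interpolation=cv2.INTER_CUBIC))
for n,c,b in(('t',t,TB),('s',c,SB)):
    for o in rails(c,'s',b): print(n,*o)
```

```text
t 18.9 tcp [ 0.508 -0.069  0.245] jaw 8.9 xdir [ 0.004 -0.001 -1.   ] F [ 1.199  0.487 -0.733] gap 0.960 q [-0.266  0.006 -0.061  1.499 -0.     1.149]
t [218.846 163.83 ] [0.648 0.342] [0.649 0.342] 69.75140380859375 45.91062545776367 -35.46837615966797 182
t [262.465 180.592] [0.574 0.165] [0.576 0.165] 49.50590896606445 28.61252212524414 -1.8060531616210938 71
t [255.209 214.791] [0.435 0.199] [0.436 0.197] 36.486488342285156 36.459041595458984 88.32465362548828 67
t [242.792 227.278] [0.386 0.25 ] [0.382 0.249] 50.815120697021484 30.072065353393555 -8.56634521484375 72
s [240.633 204.303] [0.577 0.189] [0.58  0.188] 53.333213806152344 35.61819076538086 11.422605514526367 109
s [280.452 218.49 ] [0.438 0.223] [0.437 0.22 ] 52.30779266357422 33.7630500793457 -59.60249710083008 104
s [245.824 224.647] [0.543 0.27 ] [0.542 0.27 ] 20.414175033569336 19.23794174194336 -78.49411678314209 34
s [293.472 233.211] [0.389 0.274] [0.39  0.277] 59.43934631347656 35.38138961791992 -52.538970947265625 123
s [207.265 237.446] [0.65  0.344] [0.654 0.342] 72.29033660888672 46.65739822387695 -37.96038055419922 249
```

View pics/m.png

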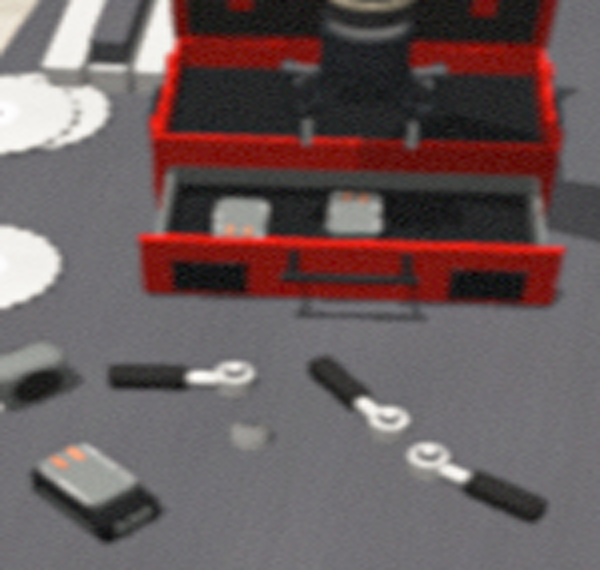

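View pics/mt.png

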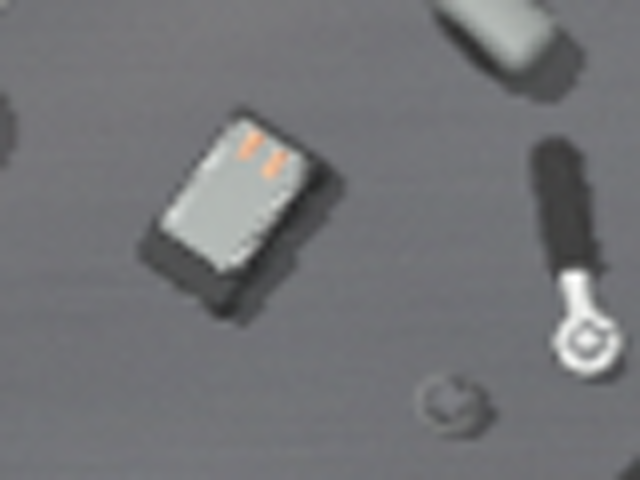

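Run:
```python
from h import *
D=np.array([(.049,.098,.5247,.303),(-.289,-.209,.3943,.303),(.029,-.089,.518,.219),(.057,-.219,.5167,.14),(-.012,-.285,.4926,.142),(.493,.463,.690,.217),(.542,.243,.689,.073),(.325,.012,.6126,.102),(.188,.046,.580,.200),(.006,-.061,.5126,.245)])
A=[];b=[]
for q2,q3,r_,z in D:
    e=q2-q3
    A.append([np.sin(q2),np.cos(q2),np.cos(e),np.sin(e),1,0]);b.append(r_)
    A.append([np.cos(q2),-np.sin(q2),-np.sin(e),np.cos(e),0,1]);b.append(z)
A=np.array(A);x,res,rk,sv=np.linalg.lstsq(A,np.array(b),rcond=None);print(x,rk,sv,np.abs(A@x-b).max())
L1=np.hypot(x[0],x[1]);L2=np.hypot(x[2],x[3]);print(L1,L2)
from scipy.optimize import fsolve
def f(q,rr,z):
    q2,e=q;return [np.array([np.sin(q2),np.cos(q2),np.cos(e),np.sin(e),1,0])@x-rr,np.array([np.cos(q2),-np.sin(q2),-np.sin(e),np.cos(e),0,1])@x-z]
for z in(.073,.1,.15,.2,.25):
  for rr in(.72,.735,.75,.77):
    s,i,ok,m=fsolve(f,[.5,.3],(rr,z),full_output=True);print(z,rr,ok,s, 'q3',s[0]-s[1],'q4',np.pi/2-s[1])
```

```text
[ 0.383  0.002  0.503  0.024  0.003 -0.128] 6 [5.44  5.44  0.562 0.562 0.304 0.304] 0.0019241066589760214
0.3829304796098712 0.5038637283067776
0.073 0.72 1 [0.623 0.264] q3 0.3586927231676422 q4 1.306383444268989
0.073 0.735 1 [0.666 0.244] q3 0.4210730261648853 q4 1.3263321247142887
0.073 0.75 1 [0.71  0.223] q3 0.4868802650290034 q4 1.3481019909590057
0.073 0.77 1 [0.772 0.19 ] q3 0.5812093537773465 q4 1.380480507161987
0.1 0.72 1 [0.608 0.217] q3 0.3916941576392727 q4 1.354275689881527
0.1 0.735 1 [0.652 0.197] q3 0.45511900915499753 q4 1.374173754827048
0.1 0.75 1 [0.697 0.175] q3 0.522261745819172 q4 1.396031385365735
0.1 0.77 1 [0.761 0.142] q3 0.619012769441977 q4 1.4288240113292845
0.15 0.72 1 [0.59  0.124] q3 0.4657021368154948 q4 1.4464061185330301
0.15 0.735 1 [0.636 0.104] q3 0.5318891330765353 q4 1.4666911650809973
0.15 0.75 1 [0.684 0.081] q3 0.6025903178416473 q4 1.489296510051727
0.15 0.77 1 [0.753 0.047] q3 0.7059174142720736 q4 1.523905332401766
0.2 0.72 1 [0.586 0.027] q3 0.5587289119980297 q4 1.543842335411232
0.2 0.735 1 [0.635 0.005] q3 0.6293750985373738 q4 1.565407743350955
0.2 0.75 1 [ 0.687 -0.019] q3 0.7059491622571572 q4 1.5899135727042424
0.2 0.77 1 [ 0.763 -0.058] q3 0.8206386048313054 q4 1.628600978696904
0.25 0.72 1 [ 0.598 -0.078] q3 0.6755298922758308 q4 1.6485644298965618
0.25 0.735 1 [ 0.652 -0.102] q3 0.7538750790230092 q4 1.672966493523079
0.25 0.75 1 [ 0.71  -0.131] q3 0.8411097331035906 q4 1.7015934074247643
0.25 0.77 1 [ 0.8   -0.179] q3 0.9786858930510376 q4 1.7495381112058266
```

Run:
```python
from h import *
go([.641,.350,.20],53)
```

```text
calls 2 | this call end: dp [  2.4    9.7  -19.71] rot [-0.385  0.007 -0.01 ] | q6 target 1.15 | tcp [ 0.51  -0.07   0.248] t 19.0 gap 0.963 Fz 0.5
```

send_rows(dp=[[0,1.9,-3.9],[0.5,3.8,-7.8],[1,5.7,-11.7],[1.6,7.7,-15.7],[2.4,9.7,-19.7]], delta_rot=[[-0.08,0,0],[-0.15,0,0],[-0.23,0,0],[-0.31,0,0],[-0.385,0.007,-0.01]], fingers=[8.2,8.2,8.2,8.2,8.2])

```text
t: 19.5
tool_pos: [0.5757, 0.1419, 0.2242]
tcp_rot: [0.69, 1.57, -0.337]
wrist_force: [1.2, 0.3, 1.0]
finger_gap: 0.961
```

Run:
```python
from h import *
go([.641,.350,.20],53)
```

```text
calls 1 | this call end: dp [  2.42  16.36 -14.43] rot [-0.381  0.001 -0.   ] | q6 target 1.15 | tcp [0.576 0.142 0.224] t 19.5 gap 0.961 Fz 1.0
```

send_rows(dp=[[0.5,3.3,-2.9],[1,6.6,-5.8],[1.5,9.9,-8.7],[2,13.1,-11.6],[2.4,16.3,-14.4]], delta_rot=[[-0.08,0,0],[-0.15,0,0],[-0.23,0,0],[-0.31,0,0],[-0.38,0,0]], fingers=[8.2,8.2,8.2,8.2,8.2])

```text
t: 20.0
tool_pos: [0.6405, 0.3512, 0.1993]
tcp_rot: [-1.267, 1.57, -1.911]
wrist_force: [0.6, -0.7, -0.1]
finger_gap: 0.959
```

Run:
```python
from det import *
show();go([.641,.350,.076],53)
c=cap('side','n')
cv2.imwrite('pics/n.png',cv2.resize(c['color'][190:290,155:275],None,fx=5,fy=5,interpolation=cv2.INTER_CUBIC))
```

```text
t 20.0 tcp [0.641 0.351 0.199] jaw 53.1 xdir [-0.    -0.001 -1.   ] F [ 0.61  -0.671 -0.126] gap 0.959 q [ 0.41   0.613  0.596  1.554 -0.001  1.054]
calls 1 | this call end: dp [12.33 -0.06  0.11] rot [0.002 0.    0.001] | q6 target 1.15 | tcp [0.64  0.351 0.199] t 20.0 gap 0.959 Fz -0.1
```

View pics/n.png

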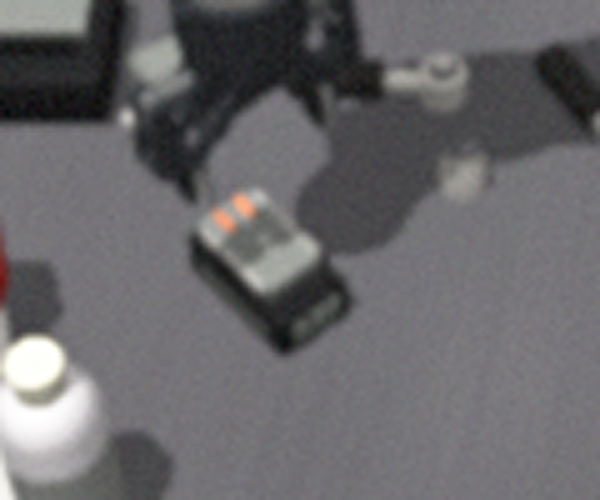

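send_rows(dp=[[3,0,0],[6,0,0.1],[9,0,0.1],[11.3,0,0.1],[12.2,0,0.1]], delta_rot=[[0,0,0],[0,0,0],[0,0,0],[0,0,0],[0,0,0]], fingers=[8.2,8.2,8.2,8.2,8.2])

```text
t: 20.55
tool_pos: [0.639, 0.3565, 0.0678]
tcp_rot: [-2.578, 1.561, 3.068]
wrist_force: [0.2, 0.5, 0.1]
finger_gap: 0.96
```

send_rows(dp=[[0,0,0],[0,0,0],[0,0,0],[0,0,0],[0,0,0]], delta_rot=[[0,0,0],[0,0,0],[0,0,0],[0,0,0],[0,0,0]], fingers=[6,5,4.5,4.5,4.5])

```text
t: 21.05
tool_pos: [0.6396, 0.3567, 0.0691]
tcp_rot: [-2.676, 1.563, 2.971]
wrist_force: [0.1, 0.2, 1.1]
finger_gap: 0.642
```

send_rows(dp=[[-2,0,0],[-5,0,0],[-8,0,0],[-11,0,0],[-13,0,0]], delta_rot=[[0,0,0],[0,0,0],[0,0,0],[0,0,0],[0,0,0]], fingers=[4.5,4.5,4.5,4.5,4.5])

```text
t: 21.55
tool_pos: [0.641, 0.3567, 0.2016]
tcp_rot: [-2.929, 1.565, 2.717]
wrist_force: [0.5, 0.1, -2.3]
finger_gap: 0.645
```

Run:
```python
from det import *
s=case(-.185,-.105);print(s)
go([s[0],s[1],.22],8.7)
c=cap('side','o')
cv2.imwrite('pics/o.png',cv2.resize(c['color'][190:290,155:275],None,fx=5,fy=5,interpolation=cv2.INTER_CUBIC))
```

```text
[ 0.404 -0.09 ]
calls 3 | this call end: dp [ -0.61 -16.66   2.5 ] rot [ 0.261 -0.005  0.002] | q6 target 1.20 | tcp [0.641 0.357 0.202] t 21.6 gap 0.645 Fz -2.3
```

View pics/o.png

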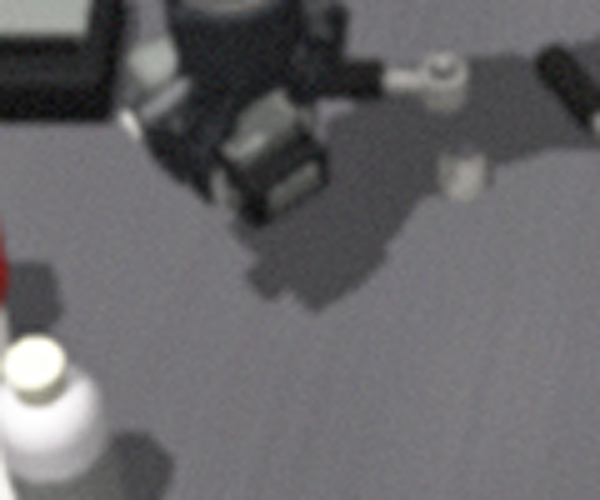

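send_rows(dp=[[0,-3.3,0.5],[-0.2,-6.6,1],[-0.3,-10,1.5],[-0.5,-13.3,2],[-0.6,-16.7,2.5]], delta_rot=[[0.05,0,0],[0.1,0,0],[0.15,0,0],[0.2,0,0],[0.26,-0.005,0]], fingers=[4.5,4.5,4.5,4.5,4.5])

```text
t: 22.1
tool_pos: [0.5617, 0.2067, 0.2097]
tcp_rot: [1.175, 1.568, 0.276]
wrist_force: [0.3, -0.4, -3.6]
finger_gap: 0.644
```

Run:
```python
from det import *
s=case(-.185,-.105)
go([s[0],s[1],.22],8.7)
```

```text
calls 2 | this call end: dp [ -0.54 -15.4    6.71] rot [ 0.26   0.001 -0.002] | q6 target 1.20 | tcp [0.562 0.207 0.21 ] t 22.1 gap 0.644 Fz -3.6
```

send_rows(dp=[[0,-3,1.3],[-0.2,-6,2.6],[-0.3,-9.2,4],[-0.5,-12.3,5.4],[-0.5,-15.4,6.7]], delta_rot=[[0.05,0,0],[0.1,0,0],[0.15,0,0],[0.2,0,0],[0.26,0,0]], fingers=[4.5,4.5,4.5,4.5,4.5])

```text
t: 22.6
tool_pos: [0.4817, 0.0573, 0.2136]
tcp_rot: [1.437, 1.569, 0.276]
wrist_force: [0.2, 0.1, -3.5]
finger_gap: 0.645
```

Run:
```python
from det import *
s=case(-.185,-.105)
go([s[0],s[1],.22],8.7)
```

```text
calls 1 | this call end: dp [ -0.66 -12.97  10.43] rot [ 0.258  0.    -0.002] | q6 target 1.20 | tcp [0.482 0.057 0.214] t 22.6 gap 0.645 Fz -3.5
```

send_rows(dp=[[0,-3,2.4],[-0.2,-6,4.8],[-0.4,-9,7.2],[-0.6,-12,9.6],[-0.6,-13,10.4]], delta_rot=[[0.05,0,0],[0.1,0,0],[0.15,0,0],[0.22,0,0],[0.26,0,0]], fingers=[4.5,4.5,4.5,4.5,4.5])

```text
t: 23.1
tool_pos: [0.402, -0.0921, 0.2187]
tcp_rot: [0.172, 1.57, -1.255]
wrist_force: [-0.0, 0.9, -2.4]
finger_gap: 0.641
```

Run:
```python
from det import *
s=case(-.187,-.105);show()
go([s[0],s[1],.105],8.7)
c=cap('side','p')
cv2.imwrite('pics/p.png',cv2.resize(c['color'][80:200,205:335],None,fx=5,fy=4,interpolation=cv2.INTER_CUBIC))
```

```text
t 23.1 tcp [ 0.402 -0.092  0.219] jaw 8.2 xdir [ 0.    -0.001 -1.   ] F [-0.022  0.895 -2.382] gap 0.641 q [-0.388 -0.253 -0.347  1.476 -0.001  1.039]
calls 1 | this call end: dp [11.37  0.25 -0.38] rot [-0.008  0.001 -0.   ] | q6 target 1.20 | tcp [ 0.402 -0.092  0.219] t 23.1 gap 0.641 Fz -2.4
```

View pics/p.png

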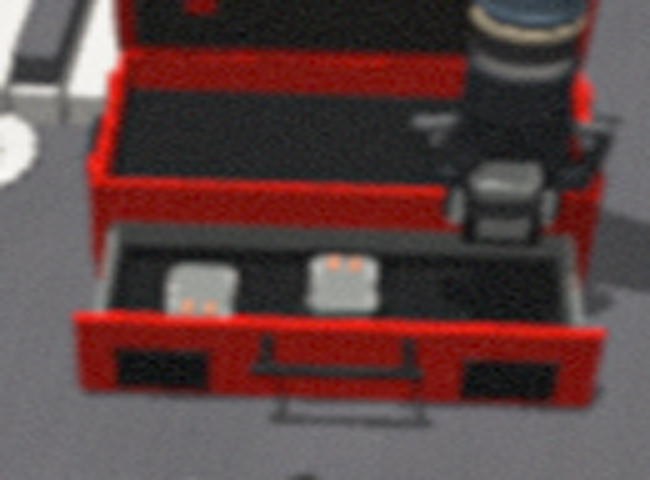

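send_rows(dp=[[2,0.2,-0.6],[5,0.2,-0.8],[8,0.2,-0.8],[10.3,0.2,-0.8],[11.2,0.2,-0.8]], delta_rot=[[0,0,0],[0,0,0],[-0.005,0,0],[-0.008,0,0],[-0.008,0,0]], fingers=[4.5,4.5,4.5,4.5,4.5])

```text
t: 23.65
tool_pos: [0.4002, -0.0833, 0.103]
tcp_rot: [-1.871, 1.564, 2.993]
wrist_force: [-0.6, 0.1, -3.9]
finger_gap: 0.648
```

send_rows(dp=[[0.4,0,0],[0.8,0,0],[1.2,0,0],[1.3,0,0],[1.3,0,0]], delta_rot=[[0,0,0],[0,0,0],[0,0,0],[0,0,0],[0,0,0]], fingers=[4.5,4.5,4.5,4.5,4.5])

```text
t: 24.15
tool_pos: [0.4006, -0.0834, 0.0906]
tcp_rot: [-1.821, 1.566, 3.043]
wrist_force: [-0.3, -0.2, -3.2]
finger_gap: 0.646
```

Run:
```python
from det import *
show();print(tocase(cur()[0]))
```

```text
t 24.1 tcp [ 0.401 -0.083  0.091] jaw 8.7 xdir [-0.005  0.    -1.   ] F [-0.335 -0.214 -3.176] gap 0.646 q [-0.369 -0.19  -0.554  1.211 -0.001  1.051]
[-0.192 -0.108]
```

send_rows(dp=[[0.2,0,0],[0.4,0,0],[0.4,0,0],[0.4,0,0],[0.4,0,0]], delta_rot=[[0,0,0],[0,0,0],[0,0,0],[0,0,0],[0,0,0]], fingers=[4.5,4.5,5.5,6.4,6.8])

```text
t: 24.65
tool_pos: [0.4014, -0.0837, 0.0875]
tcp_rot: [-1.612, 1.568, -3.032]
wrist_force: [1.0, 0.8, -0.2]
finger_gap: 0.797
```

send_rows(dp=[[0,0,0],[-4,0,0],[-8,0,0],[-12,0,0],[-15,0,0]], delta_rot=[[0,0,0],[0,0,0],[0,0,0],[0,0,0],[0,0,0]], fingers=[6.8,6.8,6,5,4])

```text
t: 25.15
tool_pos: [0.4026, -0.084, 0.2409]
tcp_rot: [0.201, 1.569, -1.218]
wrist_force: [-0.2, -0.1, -0.6]
finger_gap: 0.474
```

Run:
```python
from det import *
show()
c=cap('side','q');t=cap('top','q')
cv2.imwrite('pics/q.png',cv2.resize(c['color'][80:200,205:335],None,fx=5,fy=4,interpolation=cv2.INTER_CUBIC))
for n,c,b in(('top',t,TB),('side',c,SB)):
    for o in heads(c,b): print(n,'head',*o,onz(c,o[0],.026))
    for o in grips(c,b,62 if n=='side' else 75): print(n,'grip',*o)
cv2.imwrite('pics/qt.png',cv2.resize(t['color'][140:260,220:300],None,fx=6,fy=5,interpolation=cv2.INTER_CUBIC))
```

```text
t 25.1 tcp [ 0.403 -0.084  0.241] jaw 8.7 xdir [ 0.001 -0.002 -1.   ] F [-0.205 -0.116 -0.618] gap 0.474 q [-0.368 -0.258 -0.307  1.52  -0.002  1.051]
top head [261.583 177.   ] 12 [0.592 0.168 0.026]
top head [257.182 212.273] 11 [0.446 0.19  0.026]
top head [242.444 224.   ] 9 [0.4   0.252 0.026]
top head [241.417 230.417] 12 [0.374 0.257 0.026]
top grip [260.221 165.244] [0.643 0.172] 63.8644905090332 23.790081024169922 9.410968780517578 86
top grip [267.5 203.5] [0.482 0.147] 64.62724304199219 23.458412170410156 -46.70756912231445 100
top grip [236.223 242.476] [0.325 0.28 ] 67.34449768066406 25.710407257080078 -28.123035430908203 103
side head [235.615 205.154] 13 [0.598 0.176 0.026]
side head [276.75 215.5 ] 8 [0.454 0.193 0.026]
side head [298.2 237. ] 10 [0.373 0.268 0.026]
side grip [268.245 206.319] [0.489 0.154] 63.66254425048828 24.771434783935547 -47.27830123901367 94
side grip [221.189 205.59 ] [0.647 0.182] 59.55622482299805 31.84026527404785 11.404605865478516 122
side grip [310.994 245.62 ] [0.329 0.289] 66.90927124023438 30.13385581970215 -27.265636444091797 158
side grip [266.379 307.621] [0.431 0.526] 19.609580993652344 9.117441177368164 11.24359130859375 29
```

View pics/q.png

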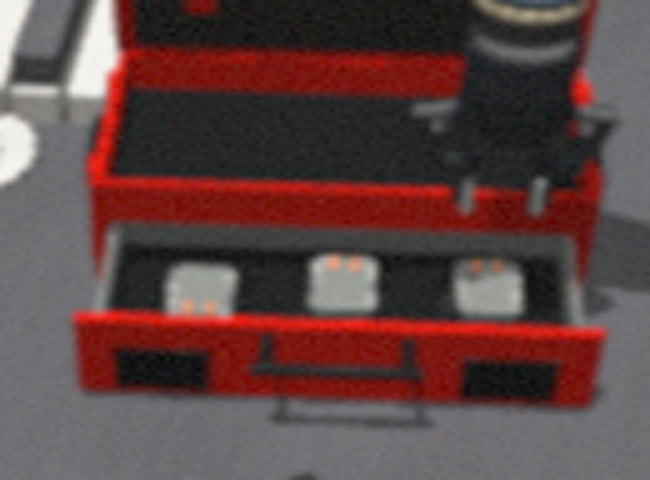

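View pics/qt.png

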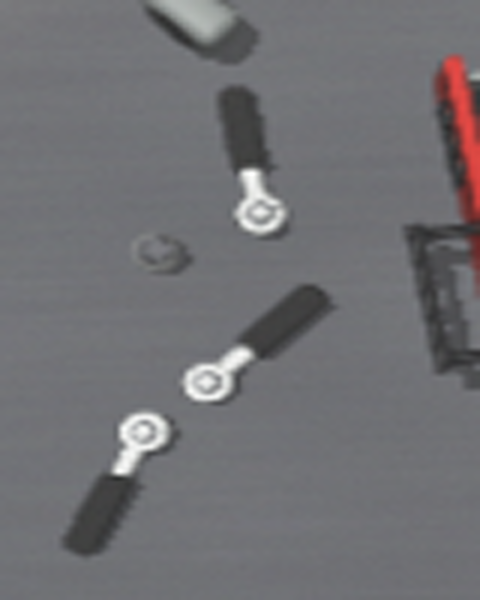

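Run:
```python
from h import *
s=case(-.316,0);print(s)
go([s[0],s[1],.23],98.7)
```

```text
[0.488 0.055]
calls 3 | this call end: dp [ 0.45  3.46 -4.2 ] rot [-0.524  0.007 -0.005] | q6 target -0.04 | tcp [ 0.405 -0.085  0.244] t 25.2 gap 0.468 Fz 0.3
```

send_rows(dp=[[0,0.6,-0.8],[0,1.3,-1.6],[0.2,2,-2.4],[0.3,2.7,-3.3],[0.4,3.4,-4.2]], delta_rot=[[-0.12,0,0],[-0.25,0,0],[-0.37,0,0],[-0.5,0,0],[-0.6,0,0]], fingers=[3.2,3.2,3.2,3.2,3.2])

```text
t: 25.75
tool_pos: [0.4318, -0.0377, 0.2388]
tcp_rot: [0.24, 1.563, -0.575]
wrist_force: [0.2, -0.4, -0.2]
finger_gap: 0.382
```

Run:
```python
from h import *
s=case(-.316,0)
go([s[0],s[1],.23],98.7)
```

```text
calls 2 | this call end: dp [ 0.44  5.24 -1.46] rot [-0.483  0.008  0.   ] | q6 target -0.04 | tcp [ 0.432 -0.038  0.239] t 25.8 gap 0.382 Fz -0.2
```

send_rows(dp=[[0,1,-0.3],[0.1,2,-0.6],[0.2,3,-0.9],[0.3,4.2,-1.2],[0.4,5.2,-1.5]], delta_rot=[[-0.1,0,0],[-0.2,0,0],[-0.3,0,0],[-0.4,0.004,0],[-0.48,0.008,0]], fingers=[3.2,3.2,3.2,3.2,3.2])

```text
t: 26.25
tool_pos: [0.4595, 0.0094, 0.234]
tcp_rot: [-3.016, 1.57, 2.936]
wrist_force: [-0.5, -0.4, -0.6]
finger_gap: 0.376
```

Run:
```python
from h import *
s=case(-.316,0)
go([s[0],s[1],.20],98.7)
```

```text
calls 1 | this call end: dp [3.4  5.28 1.22] rot [-0.483 -0.001 -0.   ] | q6 target -0.04 | tcp [0.46  0.009 0.234] t 26.2 gap 0.376 Fz -0.6
```

send_rows(dp=[[0.5,1.2,0.3],[1,2.5,0.6],[2,3.8,0.9],[3,5,1.1],[3.3,5.3,1.2]], delta_rot=[[-0.11,0,0],[-0.22,0,0],[-0.33,0,0],[-0.44,0,0],[-0.48,0,0]], fingers=[3.2,3.2,3.2,3.2,3.2])

```text
t: 26.75
tool_pos: [0.4876, 0.0566, 0.1989]
tcp_rot: [2.822, 1.567, 2.975]
wrist_force: [-0.3, 0.8, -0.2]
finger_gap: 0.373
```

Run:
```python
from h import *
s=case(-.316,0);show()
go([s[0],s[1],.144],98.7)
```

```text
t 26.8 tcp [0.488 0.057 0.199] jaw 98.8 xdir [-0.004  0.001 -1.   ] F [-0.269  0.775 -0.166] gap 0.373 q [-0.022 -0.035 -0.193  1.417  0.001 -0.175]
calls 1 | this call end: dp [ 5.49 -0.13  0.06] rot [ 0.001 -0.003 -0.001] | q6 target -0.04 | tcp [0.488 0.057 0.199] t 26.8 gap 0.373 Fz -0.2
```

send_rows(dp=[[1.5,0,0],[3,0,0],[4.5,-0.1,0],[5.4,-0.1,0],[5.5,-0.1,0]], delta_rot=[[0,0,0],[0,0,0],[0,0,0],[0,0,0],[0,0,0]], fingers=[3.2,3.2,3.2,3.2,3.2])

```text
t: 27.25
tool_pos: [0.4862, 0.0556, 0.1419]
tcp_rot: [2.893, 1.564, 3.046]
wrist_force: [-0.8, -0.4, -0.3]
finger_gap: 0.373
```

send_rows(dp=[[0,0,0],[0,0,0],[0,0,0],[0,0,0],[0,0,0]], delta_rot=[[0,0,0],[0,0,0],[0,0,0],[0,0,0],[0,0,0]], fingers=[2,1,0.3,0,0], newtons=40)

```text
t: 27.75
tool_pos: [0.4864, 0.0551, 0.1422]
tcp_rot: [3.087, 1.564, -3.044]
wrist_force: [-1.0, -2.9, -0.3]
finger_gap: 0.118
```

Run:
```python
from h import *
show();print(tocase(cur()[0]))
_,M,_=cur();print('case +x in tool',M.T@np.r_[CX,0])
```

```text
t 27.8 tcp [0.486 0.055 0.142] jaw 98.7 xdir [-0.007 -0.001 -1.   ] F [-1.048 -2.887 -0.309] gap 0.118 q [-0.024 -0.01  -0.283  1.305 -0.001 -0.176]
[-0.316 -0.002]
case +x in tool [-0. -1. -0.]
```

Gripped on the bar (−0.316). Push home, gently at the end.

send_rows(dp=[[0,-0.7,0],[0,-2,0],[0,-3.5,0],[0,-5.5,0],[0,-7.5,0]], delta_rot=[[0,0,0],[0,0,0],[0,0,0],[0,0,0],[0,0,0]], fingers=[0,0,0,0,0])

```text
t: 28.25
tool_pos: [0.497, -0.0191, 0.1422]
tcp_rot: [2.746, 1.562, 2.899]
wrist_force: [-2.5, 4.2, 1.0]
finger_gap: 0.116
```

send_rows(dp=[[0,-1.5,0],[0,-3,0],[0,-4.5,0],[0,-5.5,0],[0,-6.2,0]], delta_rot=[[0,0,0],[0,0,0],[0,0,0],[0,0,0],[0,0,0]], fingers=[0,0,0,0,0])

```text
t: 28.75
tool_pos: [0.506, -0.0815, 0.1422]
tcp_rot: [2.824, 1.561, 2.977]
wrist_force: [-5.7, 2.8, 3.5]
finger_gap: 0.121
```

Run:
```python
from h import *
show();print(tocase(cur()[0]))
```

```text
t 28.8 tcp [ 0.506 -0.082  0.142] jaw 98.7 xdir [-0.01   0.002 -1.   ] F [-5.729  2.822  3.489] gap 0.121 q [-0.29   0.052 -0.219  1.31  -0.001 -0.442]
[-0.178 -0.003]
```

send_rows(dp=[[0,-0.3,0],[0,-0.6,0],[0,-0.9,0],[0,-1.2,0],[0,-1.5,0]], delta_rot=[[0,0,0],[0,0,0],[0,0,0],[0,0,0],[0,0,0]], fingers=[0,0,0,0,0])

```text
t: 29.25
tool_pos: [0.5078, -0.0942, 0.1422]
tcp_rot: [2.358, 1.557, 2.512]
wrist_force: [-5.3, 13.6, 5.8]
finger_gap: 0.125
```

send_rows(dp=[[0,-0.3,0],[0,-0.6,0],[0,-0.8,0],[0,-0.8,0],[0,-0.8,0]], delta_rot=[[0,0,0],[0,0,0],[0,0,0],[0,0,0],[0,0,0]], fingers=[0,0,0,0,0])

```text
t: 29.75
tool_pos: [0.5079, -0.0952, 0.1421]
tcp_rot: [1.887, 1.543, 2.045]
wrist_force: [-5.6, 20.5, 8.0]
finger_gap: 0.125
```

Run:
```python
from h import *
show();print(tocase(cur()[0]))
```

```text
t 29.8 tcp [ 0.508 -0.095  0.142] jaw 99.1 xdir [-0.013  0.025 -1.   ] F [-5.626 20.479  8.033] gap 0.125 q [-0.324  0.07  -0.2    1.32   0.02  -0.483]
[-0.164 -0.003]
```

send_rows(dp=[[0,0,0],[0,0,0],[0,0,0],[0,0,0],[0,0,0]], delta_rot=[[0,0,0],[0,0,0],[0,0,0],[0,0,0],[0,0,0]], fingers=[1,2,2.8,2.8,2.8])

```text
t: 30.25
tool_pos: [0.5083, -0.0958, 0.1423]
tcp_rot: [1.86, 1.544, 2.018]
wrist_force: [0.5, -0.4, 1.0]
finger_gap: 0.33
```

Run:
```python
from h import *
show();print(tocase(cur()[0]))
p=cur()[0]
go([p[0],p[1],.25],98.7)
```

```text
t 30.2 tcp [ 0.508 -0.096  0.142] jaw 99.0 xdir [-0.012  0.024 -1.   ] F [ 0.464 -0.406  1.027] gap 0.330 q [-0.325  0.071 -0.2    1.319  0.019 -0.483]
[-0.164 -0.003]
calls 1 | this call end: dp [-10.77   0.28  -0.08] rot [ 0.006 -0.008 -0.026] | q6 target -0.34 | tcp [ 0.508 -0.096  0.142] t 30.2 gap 0.330 Fz 1.0
```

send_rows(dp=[[-2,0,0],[-5,0.1,0],[-8,0.2,0],[-11,0.3,0],[-13,0.3,0]], delta_rot=[[0,0,0],[0,0,-0.01],[0,0,-0.02],[0,-0.008,-0.026],[0,-0.008,-0.026]], fingers=[2.8,3,4,5,5.5])

```text
t: 30.75
tool_pos: [0.5101, -0.0964, 0.2752]
tcp_rot: [-0.512, 1.566, -0.354]
wrist_force: [0.0, -0.1, -0.7]
finger_gap: 0.642
```

Run:
```python
from det import *
show()
c=cap('side','s');t=cap('top','s')
cv2.imwrite('pics/s.png',cv2.resize(c['color'][30:260,185:335],None,fx=4,fy=2.6,interpolation=cv2.INTER_CUBIC))
for n,c,b in(('top',t,TB),('side',c,SB)):
    for o in heads(c,b): print(n,'head',*o,onz(c,o[0],.026))
    for o in grips(c,b,62 if n=='side' else 75): print(n,'grip',*o)
```

```text
t 30.8 tcp [ 0.51  -0.096  0.275] jaw 99.0 xdir [ 0.004 -0.002 -1.   ] F [ 0.004 -0.068 -0.694] gap 0.642 q [-0.316  0.023  0.017  1.56  -0.    -0.474]
top head [261.583 177.   ] 12 [0.592 0.168 0.026]
top head [257.182 212.273] 11 [0.446 0.19  0.026]
top head [241.81  227.762] 21 [0.384 0.255 0.026]
top grip [260.107 164.964] [0.644 0.172] 62.60747528076172 23.414167404174805 7.5845947265625 84
top grip [267.5 203.5] [0.482 0.147] 64.62724304199219 23.458412170410156 -46.70756912231445 100
top grip [236.233 242.524] [0.325 0.28 ] 65.52552795410156 25.723527908325195 -28.123035430908203 103
side head [235.5   205.083] 12 [0.598 0.175 0.026]
side head [276.75 215.5 ] 8 [0.454 0.193 0.026]
side head [298.2 237. ] 10 [0.373 0.268 0.026]
side grip [268.26  206.229] [0.489 0.153] 63.68856430053711 25.531469345092773 -47.4498176574707 96
side grip [221.306 205.595] [0.647 0.182] 59.55622482299805 31.839452743530273 11.404605865478516 121
side grip [311.212 245.744] [0.329 0.289] 65.36080932617188 30.25118064880371 -25.805953979492188 156
side grip [266.414 307.655] [0.431 0.526] 19.701061248779297 9.117278099060059 11.243371963500977 29
```

View pics/s.png

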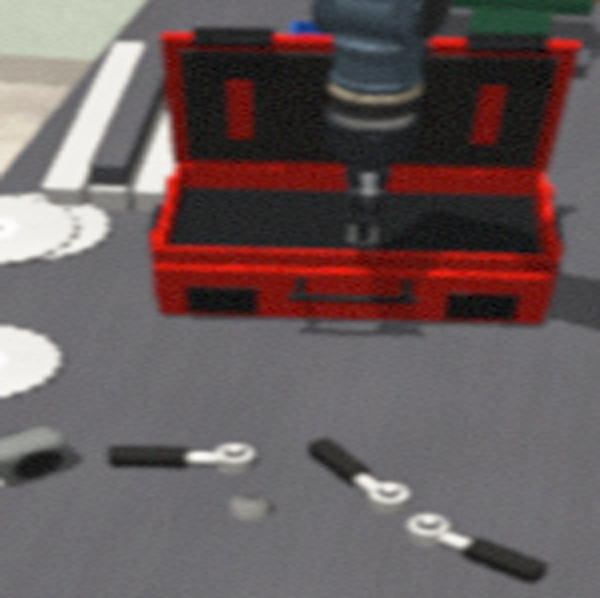

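Run:
```python
from det import *
T=load('top','s');S=load('side','s')
D={1:((263.3,182.4),(260.1,165),(243.5,203.4),(221.3,205.4)),2:((254.8,216.4),(267.5,203.5),(282.1,219.2),(268.2,206.2)),3:((244.0,226.2),(236.2,242.5),(292.1,231.8),(311.1,245.7))}
for k,(th,tg,sh,sg) in D.items():
    H,e=tri(T,th,S,sh);G,e2=tri(T,tg,S,sg)
    h=onz(T,th,.027)[:2];g=onz(T,tg,.02)[:2];h2=onz(S,sh,.027)[:2];g2=onz(S,sg,.02)[:2]
    hm=(h+h2)/2;gm=(g+g2)/2;d=hm-gm;L=np.linalg.norm(d);u=d/L
    print(k,'head',h,h2,'grip',g,g2,'tri z',H[2],G[2],'L',L,'ang',np.degrees(np.arctan2(u[1],u[0])),'grasp',gm+u*.020)
```

```text
1 head [0.569 0.161] [0.573 0.163] grip [0.644 0.172] [0.647 0.181] tri z 0.024737592631718375 0.009460462680468185 L 0.0756544237360045 ang -168.99262687801593 grasp [0.626 0.173]
2 head [0.429 0.201] [0.434 0.206] grip [0.482 0.147] [0.489 0.153] tri z 0.020165713378915706 0.012380356800865244 L 0.07596018682656677 ang 135.06025196483242 grasp [0.471 0.164]
3 head [0.391 0.246] [0.395 0.252] grip [0.325 0.28 ] [0.329 0.289] tri z 0.019908937927578974 0.008328053458013462 L 0.0746765841502617 ang -28.5547176186009 grasp [0.345 0.275]
```

Run:
```python
from h import *
go([.6245,.171,.20],101)
```

```text
calls 2 | this call end: dp [ 3.83 12.36  7.67] rot [-0.017  0.008  0.004] | q6 target 0.08 | tcp [ 0.511 -0.097  0.277] t 30.9 gap 0.646 Fz 0.3
```

send_rows(dp=[[0.5,2.5,1.5],[1,5,3],[2,7.5,4.6],[3,10,6.2],[3.8,12.4,7.7]], delta_rot=[[0,0,0],[0,0,0],[-0.01,0,0],[-0.015,0,0],[-0.017,0.008,0]], fingers=[5.5,5.5,5.5,5.5,5.5])

```text
t: 31.35
tool_pos: [0.568, 0.0384, 0.2365]
tcp_rot: [-2.154, 1.566, -1.98]
wrist_force: [0.5, -0.3, -0.6]
finger_gap: 0.647
```

send_rows(dp=[[0.5,2.5,1.5],[1,5,3],[2,7.5,4.6],[3,10,6.2],[3.8,12.4,7.7]], delta_rot=[[0,0,0],[0,0,0],[-0.01,0,0],[-0.015,0,0],[-0.017,0,0]], fingers=[5.5,5.5,5.5,5.5,5.5])

```text
t: 31.85
tool_pos: [0.6221, 0.1747, 0.1952]
tcp_rot: [-2.499, 1.564, -2.308]
wrist_force: [-0.6, -0.8, -1.1]
finger_gap: 0.643
```

Run:
```python
from det import *
show()
go([.6245,.171,.10],101)
c=cap('side','u');t=cap('top','u')
a=cv2.resize(c['color'][150:260,190:310],None,fx=4,fy=4,interpolation=cv2.INTER_CUBIC)
b=cv2.resize(t['color'][140:250,225:300],None,fx=4,fy=4,interpolation=cv2.INTER_CUBIC)
cv2.imwrite('pics/u.png',np.hstack([a,b]))
```

```text
t 31.9 tcp [0.622 0.175 0.195] jaw 101.0 xdir [-0.004 -0.005 -1.   ] F [-0.573 -0.799 -1.115] gap 0.643 q [ 0.172  0.373  0.26   1.463 -0.004 -0.02 ]
calls 1 | this call end: dp [ 9.52 -0.37  0.22] rot [-0.001 -0.005  0.004] | q6 target 0.08 | tcp [0.622 0.175 0.195] t 31.9 gap 0.643 Fz -1.1
```

View pics/u.png

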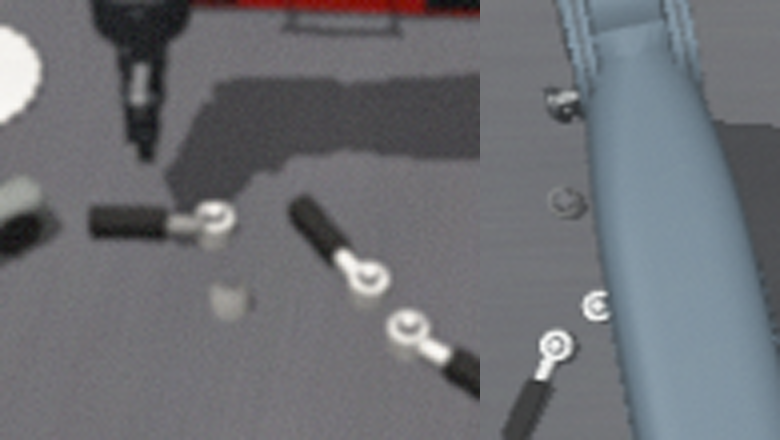

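send_rows(dp=[[3,-0.2,0.1],[6,-0.3,0.2],[9,-0.4,0.2],[10,-0.4,0.2],[10,-0.4,0.2]], delta_rot=[[0,0,0],[0,0,0],[0,-0.005,0.004],[0,-0.005,0.004],[0,-0.005,0.004]], fingers=[5.5,5.5,5.5,5.5,5.5])

```text
t: 32.45
tool_pos: [0.6216, 0.1715, 0.0905]
tcp_rot: [2.975, 1.562, -3.115]
wrist_force: [0.0, -0.1, 0.3]
finger_gap: 0.642
```

Run:
```python
from det import *
show()
go([.6245,.171,.077],101)
c=cap('side','v')
cv2.imwrite('pics/v.png',cv2.resize(c['color'][170:250,190:290],None,fx=6,fy=6,interpolation=cv2.INTER_CUBIC))
```

```text
t 32.5 tcp [0.622 0.172 0.09 ] jaw 101.1 xdir [-0.009 -0.    -1.   ] F [ 0.014 -0.127  0.303] gap 0.642 q [ 0.165  0.418  0.108  1.269  0.001 -0.029]
calls 1 | this call end: dp [ 1.35 -0.11  0.29] rot [ 0.002 -0.008 -0.001] | q6 target 0.08 | tcp [0.622 0.172 0.09 ] t 32.5 gap 0.642 Fz 0.3
```

View pics/v.png

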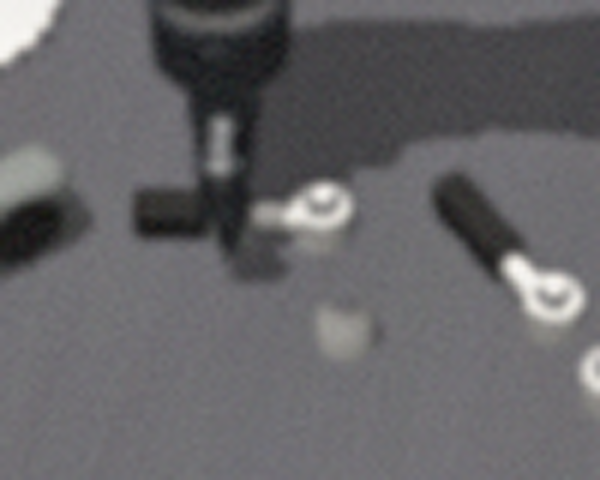

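send_rows(dp=[[0.5,-0.1,0.3],[1,-0.1,0.4],[1.3,-0.1,0.4],[1.3,-0.1,0.4],[1.3,-0.1,0.4]], delta_rot=[[0,0,0],[0,-0.005,0],[0,-0.008,0],[0,-0.008,0],[0,-0.008,0]], fingers=[5.5,5.5,5,4,3], newtons=60)

```text
t: 33.0
tool_pos: [0.6271, 0.1718, 0.0801]
tcp_rot: [0.33, 1.567, 0.524]
wrist_force: [-0.2, 0.2, -0.6]
finger_gap: 0.351
```

send_rows(dp=[[0,0,0],[0,0,0],[0,0,0],[0,0,0],[0,0,0]], delta_rot=[[0,0,0],[0,0,0],[0,0,0],[0,0,0],[0,0,0]], fingers=[2,1.5,1.5,1.5,1.5])

```text
t: 33.5
tool_pos: [0.6274, 0.172, 0.0805]
tcp_rot: [0.324, 1.566, 0.519]
wrist_force: [0.2, 0.7, 1.9]
finger_gap: 0.268
```

send_rows(dp=[[-2,0,0],[-5,0,0],[-9,0,0],[-13,0,0],[-16,0,0]], delta_rot=[[0,0,0],[0,0,0],[0,0,0],[0,0,0],[0,0,0]], fingers=[1.5,1.5,1.5,1.5,1.5])

```text
t: 34.0
tool_pos: [0.6267, 0.1714, 0.2421]
tcp_rot: [0.216, 1.566, 0.41]
wrist_force: [1.0, 0.5, -2.7]
finger_gap: 0.263
```

Run:
```python
from det import *
show()
for y in(-.09,0,.09): print(case(-.02,y))
s=case(-.02,.09);go([s[0],s[1],.26],8.7)
c=cap('side','w')
cv2.imwrite('pics/w.png',cv2.resize(c['color'][130:250,190:310],None,fx=5,fy=5,interpolation=cv2.INTER_CUBIC))
```

```text
t 34.0 tcp [0.627 0.171 0.242] jaw 101.1 xdir [ 0.005  0.002 -1.   ] F [ 0.988  0.505 -2.724] gap 0.263 q [ 0.163  0.369  0.349  1.545  0.001 -0.031]
[ 0.444 -0.251]
[ 0.533 -0.237]
[ 0.622 -0.224]
calls 3 | this call end: dp [ -0.63 -12.89  -2.69] rot [-0.509  0.005  0.   ] | q6 target -2.07 | tcp [0.627 0.171 0.242] t 34.0 gap 0.263 Fz -2.7
```

View pics/w.png

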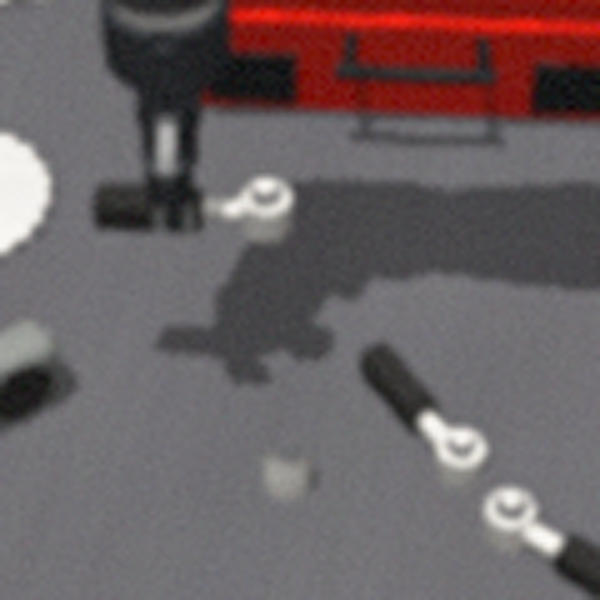

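send_rows(dp=[[-0.2,-2.6,-0.5],[-0.4,-5.2,-1],[-0.6,-7.8,-1.6],[-0.8,-10.4,-2.2],[-1,-12.9,-2.7]], delta_rot=[[-0.1,0,0],[-0.2,0,0],[-0.3,0,0],[-0.4,0,0],[-0.51,0.005,0]], fingers=[1.5,1.5,1.5,1.5,1.5])

```text
t: 34.55
tool_pos: [0.6259, 0.0386, 0.256]
tcp_rot: [-0.536, 1.565, 0.172]
wrist_force: [0.6, 0.1, -3.0]
finger_gap: 0.268
```

Run:
```python
from det import *
s=case(-.02,.09);go([s[0],s[1],.26],8.7)
```

```text
calls 2 | this call end: dp [-0.22 -9.83 -8.68] rot [-0.507  0.004  0.004] | q6 target -2.07 | tcp [0.626 0.039 0.256] t 34.5 gap 0.268 Fz -3.0
```

send_rows(dp=[[0,-2,-1.7],[0,-4,-3.4],[0,-5.9,-5.2],[-0.1,-7.8,-7],[-0.2,-9.8,-8.7]], delta_rot=[[-0.1,0,0],[-0.2,0,0],[-0.3,0,0],[-0.4,0,0],[-0.51,0.004,0.004]], fingers=[1.5,1.5,1.5,1.5,1.5])

```text
t: 35.05
tool_pos: [0.6226, -0.0934, 0.2558]
tcp_rot: [1.699, 1.568, 2.922]
wrist_force: [0.8, -0.7, -2.1]
finger_gap: 0.263
```

Run:
```python
from det import *
s=case(-.02,.09);go([s[0],s[1],.26],8.7)
```

```text
calls 1 | this call end: dp [ -0.43  -4.37 -12.26] rot [-0.5    0.    -0.003] | q6 target -2.07 | tcp [ 0.623 -0.093  0.256] t 35.0 gap 0.263 Fz -2.1
```

send_rows(dp=[[0,-0.9,-2.4],[0,-1.8,-4.9],[0,-2.7,-7.5],[-0.1,-3.6,-10],[-0.2,-4.4,-12.2]], delta_rot=[[-0.1,0,0],[-0.2,0,0],[-0.3,0,0],[-0.4,0,0],[-0.5,0,0]], fingers=[1.5,1.5,1.5,1.5,1.5])

```text
t: 35.55
tool_pos: [0.6216, -0.2245, 0.2554]
tcp_rot: [1.162, 1.564, 2.888]
wrist_force: [-0.1, -0.2, -1.9]
finger_gap: 0.269
```

Run:
```python
from det import *
s=case(-.02,.09);show();print(tocase(cur()[0]));go([s[0],s[1],.18],8.7)
c=cap('side','x');cap('top','x')
cv2.imwrite('pics/x.png',cv2.resize(c['color'][30:170,205:335],None,fx=4,fy=4,interpolation=cv2.INTER_CUBIC))
```

```text
t 35.5 tcp [ 0.622 -0.224  0.255] jaw -171.1 xdir [-0.006  0.002 -1.   ] F [-0.112 -0.182 -1.859] gap 0.269 q [-0.447  0.414  0.434  1.596 -0.001 -2.174]
[-0.019  0.09 ]
calls 1 | this call end: dp [ 7.54 -0.09  0.06] rot [ 0.004  0.003 -0.006] | q6 target -2.07 | tcp [ 0.622 -0.225  0.255] t 35.5 gap 0.269 Fz -1.9
```

View pics/x.png

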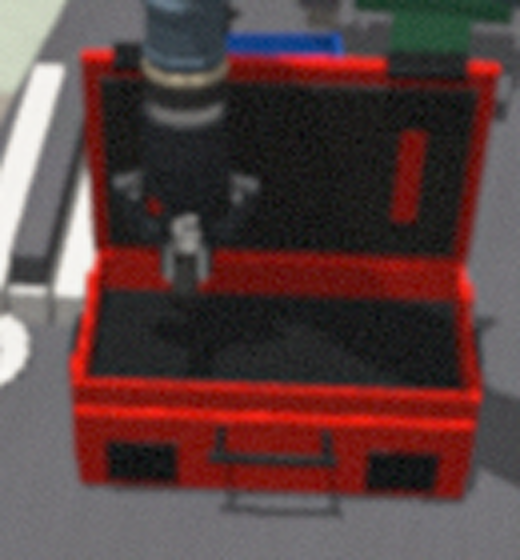

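send_rows(dp=[[2.5,0,0],[5,0,0],[7,0,0],[8.2,-0.1,0],[8.2,-0.1,0]], delta_rot=[[0,0,0],[0,0,0],[0,0,-0.006],[0,0,-0.006],[0,0,-0.006]], fingers=[1.5,1.5,1.5,1.5,1.5])

```text
t: 36.15
tool_pos: [0.6203, -0.2252, 0.1694]
tcp_rot: [0.878, 1.563, 2.598]
wrist_force: [0.2, 0.5, -2.8]
finger_gap: 0.268
```

Run:
```python
from det import *
show();print(tocase(cur()[0]))
```

```text
t 36.1 tcp [ 0.62  -0.225  0.169] jaw -171.5 xdir [-0.006  0.004 -1.   ] F [ 0.218  0.523 -2.769] gap 0.268 q [-0.45   0.418  0.267  1.427  0.001 -2.17 ]
[-0.019  0.088]
```

send_rows(dp=[[0.2,0,0],[0.4,0,0],[0.4,0,0],[0.4,0,0],[0.4,0,0]], delta_rot=[[0,0,0],[0,0,0],[0,0,0],[0,0,0],[0,0,0]], fingers=[1.5,1.5,3,4,4.5])

```text
t: 36.65
tool_pos: [0.621, -0.2255, 0.1671]
tcp_rot: [0.823, 1.566, 2.543]
wrist_force: [0.2, 0.4, 0.0]
finger_gap: 0.527
```

send_rows(dp=[[0,0,0],[-3,0,0],[-6,0,0],[-8,0,0],[-9,0,0]], delta_rot=[[0,0,0],[0,0,0],[0,0,0],[0,0,0],[0,0,0]], fingers=[4.5,4.5,5,5.5,5.5])

```text
t: 37.15
tool_pos: [0.6223, -0.2262, 0.2609]
tcp_rot: [-1.735, 1.569, -0.015]
wrist_force: [0.6, 0.8, 0.2]
finger_gap: 0.644
```

Run:
```python
from det import *
show()
c=cap('side','y');t=cap('top','y')
cv2.imwrite('pics/y.png',cv2.resize(c['color'][30:260,190:330],None,fx=4,fy=2.6,interpolation=cv2.INTER_CUBIC))
for n,c,b in(('top',t,TB),('side',c,SB)):
    for o in heads(c,b): print(n,'head',*o,onz(c,o[0],.026))
    for o in grips(c,b,62 if n=='side' else 75): print(n,'grip',*o)
go([.469,.162,.20],45)
```

```text
t 37.1 tcp [ 0.622 -0.226  0.261] jaw -171.5 xdir [ 0.001 -0.    -1.   ] F [0.643 0.802 0.235] gap 0.644 q [-0.45   0.411  0.44   1.599  0.001 -2.17 ]
top head [257.154 212.769] 13 [0.444 0.191 0.026]
top head [241.773 227.636] 22 [0.385 0.255 0.026]
top grip [267.5 203.5] [0.482 0.147] 64.62724304199219 23.458412170410156 -46.70756912231445 100
top grip [236.245 242.5  ] [0.325 0.28 ] 67.34449768066406 25.710407257080078 -28.123035430908203 102
side head [276.8 215.8] 10 [0.453 0.195 0.026]
side head [298. 237.] 11 [0.374 0.268 0.026]
side grip [268.284 206.316] [0.489 0.153] 63.66254425048828 24.771434783935547 -47.27830123901367 95
side grip [311.158 245.743] [0.329 0.289] 64.88336944580078 29.29677963256836 -27.253555297851562 152
side grip [266.379 307.621] [0.431 0.526] 19.609580993652344 9.117441177368164 11.24359130859375 29
calls 2 | this call end: dp [ 2.99  4.7  20.33] rot [-0.318  0.     0.001] | q6 target -2.02 | tcp [ 0.622 -0.226  0.26 ] t 37.2 gap 0.646 Fz -0.4
```

View pics/y.png

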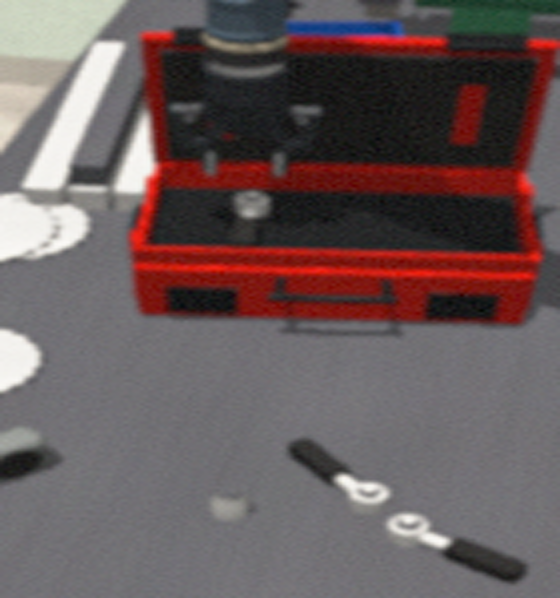

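Ratchet 1 lies in the tray (side px ~(252,83)). Next ratchet 2.

send_rows(dp=[[0,0.9,4],[0.7,1.8,8],[1.5,2.7,12],[2.2,3.7,16.2],[3,4.7,20.3]], delta_rot=[[-0.06,0,0],[-0.12,0,0],[-0.19,0,0],[-0.25,0,0],[-0.32,0,0]], fingers=[5.5,5.5,5.5,5.5,5.5])

```text
t: 37.75
tool_pos: [0.5441, -0.0309, 0.2275]
tcp_rot: [0.593, 1.569, 2.635]
wrist_force: [0.2, 0.8, 0.2]
finger_gap: 0.642
```

Run:
```python
from det import *
go([.469,.162,.18],45)
```

```text
calls 1 | this call end: dp [ 4.78 -2.07 20.58] rot [-0.314  0.002 -0.001] | q6 target -2.02 | tcp [ 0.544 -0.031  0.228] t 37.8 gap 0.642 Fz 0.2
```

send_rows(dp=[[0.8,-0.4,4.1],[1.7,-0.8,8.2],[2.7,-1.2,12.3],[3.7,-1.6,16.5],[4.7,-2,20.6]], delta_rot=[[-0.06,0,0],[-0.12,0,0],[-0.19,0,0],[-0.25,0,0],[-0.31,0,0]], fingers=[5.5,5.5,5.5,5.5,5.5])

```text
t: 38.25
tool_pos: [0.4664, 0.1631, 0.1786]
tcp_rot: [0.624, 1.566, 2.978]
wrist_force: [1.0, 1.1, 0.6]
finger_gap: 0.643
```

Run:
```python
from det import *
show();go([.469,.162,.092],45)
```

```text
t 38.2 tcp [0.466 0.163 0.179] jaw -135.1 xdir [-0.004  0.001 -1.   ] F [1.034 1.139 0.59 ] gap 0.643 q [ 0.2   -0.019 -0.218  1.376  0.002 -2.155]
calls 1 | this call end: dp [ 8.66 -0.13 -0.29] rot [-0.002  0.004 -0.003] | q6 target -2.02 | tcp [0.466 0.163 0.179] t 38.2 gap 0.643 Fz 0.6
```

send_rows(dp=[[2.5,0,-0.2],[5,-0.1,-0.3],[7.5,-0.1,-0.3],[8.5,-0.1,-0.3],[8.5,-0.1,-0.3]], delta_rot=[[0,0,0],[0,0,0],[0,0.004,0],[0,0.004,0],[0,0.004,0]], fingers=[5.5,5.5,5.5,5.5,5.5])

```text
t: 38.75
tool_pos: [0.4664, 0.1612, 0.0905]
tcp_rot: [1.177, 1.562, -2.752]
wrist_force: [-0.0, 0.4, 0.1]
finger_gap: 0.642
```

Run:
```python
from det import *
show();go([.470,.161,.079],45)
c=cap('side','z')
cv2.imwrite('pics/z.png',cv2.resize(c['color'][170:250,230:330],None,fx=6,fy=6,interpolation=cv2.INTER_CUBIC))
```

```text
t 38.8 tcp [0.466 0.161 0.091] jaw -135.1 xdir [-0.008 -0.003 -1.   ] F [-0.006  0.368  0.127] gap 0.642 q [ 0.198  0.04  -0.339  1.201 -0.002 -2.157]
calls 1 | this call end: dp [ 1.15 -0.25 -0.27] rot [-0.002  0.003 -0.008] | q6 target -2.03 | tcp [0.466 0.161 0.09 ] t 38.8 gap 0.642 Fz 0.1
```

View pics/z.png

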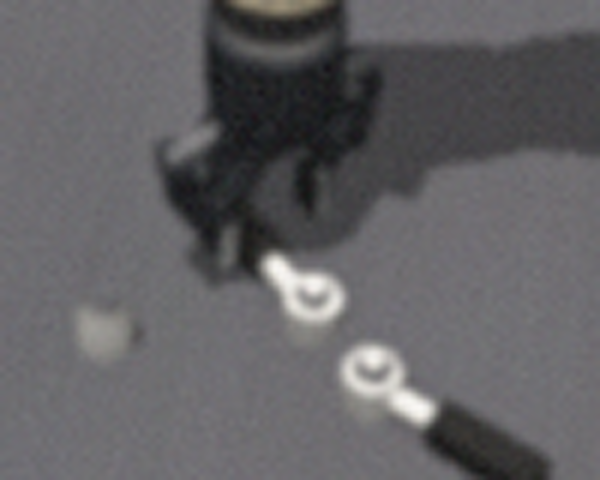

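send_rows(dp=[[0.5,-0.2,-0.2],[1,-0.2,-0.3],[1.1,-0.2,-0.3],[1.1,-0.2,-0.3],[1.1,-0.2,-0.3]], delta_rot=[[0,0,0],[0,0,-0.008],[0,0,-0.008],[0,0,-0.008],[0,0,-0.008]], fingers=[5.5,5.5,5,4,3])

```text
t: 39.3
tool_pos: [0.4715, 0.1607, 0.0818]
tcp_rot: [-1.275, 1.567, 1.079]
wrist_force: [0.2, -0.1, -0.6]
finger_gap: 0.352
```

send_rows(dp=[[0,0,0],[0,0,0],[0,0,0],[0,0,0],[0,0,0]], delta_rot=[[0,0,0],[0,0,0],[0,0,0],[0,0,0],[0,0,0]], fingers=[2,1.5,1.5,1.5,1.5])

```text
t: 39.8
tool_pos: [0.4719, 0.1607, 0.0822]
tcp_rot: [-1.464, 1.567, 0.89]
wrist_force: [-1.3, -0.1, 2.3]
finger_gap: 0.266
```

send_rows(dp=[[-2,0,0],[-5,0,0],[-9,0,0],[-13,0,0],[-16,0,0]], delta_rot=[[0,0,0],[0,0,0],[0,0,0],[0,0,0],[0,0,0]], fingers=[1.5,1.5,1.5,1.5,1.5])

```text
t: 40.3
tool_pos: [0.4713, 0.1602, 0.2437]
tcp_rot: [-1.491, 1.567, 0.863]
wrist_force: [1.0, -0.2, -2.4]
finger_gap: 0.264
```

Run:
```python
from det import *
show()
s=case(-.02,0);go([s[0],s[1],.26],8.7)
c=cap('side','aa')
cv2.imwrite('pics/aa.png',cv2.resize(c['color'][130:250,220:340],None,fx=5,fy=5,interpolation=cv2.INTER_CUBIC))
```

```text
t 40.3 tcp [0.471 0.16  0.244] jaw -135.1 xdir [ 0.003  0.003 -1.   ] F [ 0.969 -0.209 -2.382] gap 0.264 q [ 0.191 -0.032 -0.1    1.499  0.003 -2.163]
calls 2 | this call end: dp [ -0.87  11.83 -16.26] rot [0.316 0.001 0.004] | q6 target -2.14 | tcp [0.471 0.16  0.244] t 40.3 gap 0.264 Fz -2.4
```

View pics/aa.png

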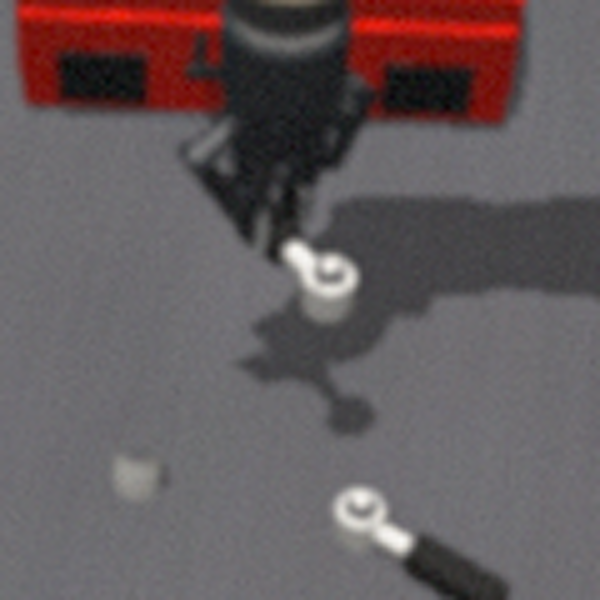

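send_rows(dp=[[-0.2,2.4,-3.3],[-0.4,4.8,-6.6],[-0.6,7.2,-9.9],[-0.8,9.6,-13.2],[-1,12,-16.5]], delta_rot=[[0.06,0,0],[0.12,0,0],[0.19,0,0],[0.25,0,0],[0.32,0,0]], fingers=[1.5,1.5,1.5,1.5,1.5])

```text
t: 40.85
tool_pos: [0.5039, -0.0424, 0.257]
tcp_rot: [-1.461, 1.56, 0.571]
wrist_force: [0.2, 1.3, -1.5]
finger_gap: 0.262
```

Run:
```python
from det import *
s=case(-.005,0);go([s[0],s[1],.26],8.7)
```

```text
calls 1 | this call end: dp [ -0.39   6.52 -20.17] rot [0.309 0.003 0.01 ] | q6 target -2.16 | tcp [ 0.504 -0.042  0.257] t 40.9 gap 0.262 Fz -1.5
```

send_rows(dp=[[0,1.3,-4.2],[0,2.6,-8.4],[0,4,-12.6],[0,5.3,-16.6],[-0.2,6.5,-20.2]], delta_rot=[[0.06,0,0],[0.12,0,0],[0.19,0,0],[0.25,0,0.01],[0.31,0,0.01]], fingers=[1.5,1.5,1.5,1.5,1.5])

```text
t: 41.35
tool_pos: [0.5349, -0.254, 0.2555]
tcp_rot: [0.614, 1.565, 2.332]
wrist_force: [0.6, 0.9, -2.5]
finger_gap: 0.266
```

Run:
```python
from det import *
s=case(-.005,0);show();print(tocase(cur()[0]));go([s[0],s[1],.172],8.7)
c=cap('side','ab');
cv2.imwrite('pics/ab.png',cv2.resize(c['color'][30:170,205:335],None,fx=4,fy=4,interpolation=cv2.INTER_CUBIC))
```

```text
t 41.4 tcp [ 0.535 -0.254  0.256] jaw -171.5 xdir [-0.004  0.004 -1.   ] F [ 0.627  0.857 -2.46 ] gap 0.266 q [-0.557  0.224  0.197  1.55   0.002 -2.276]
[-0.003 -0.001]
calls 1 | this call end: dp [ 8.35 -0.1   0.14] rot [-0.004  0.005 -0.004] | q6 target -2.16 | tcp [ 0.535 -0.254  0.256] t 41.4 gap 0.266 Fz -2.5
```

View pics/ab.png

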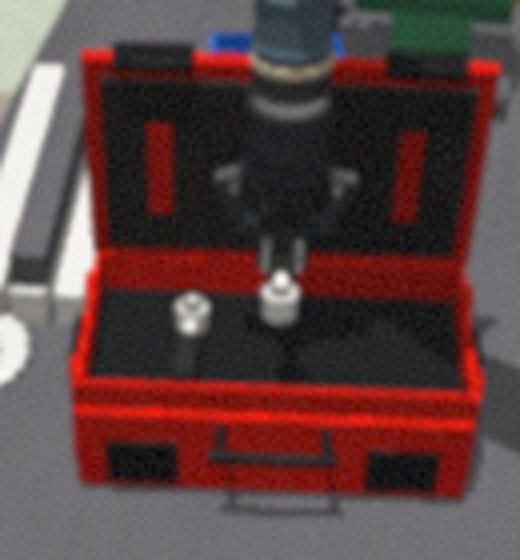

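send_rows(dp=[[2.5,0,0],[5,0,0],[7,-0.1,0.1],[8.2,-0.1,0.1],[8.2,-0.1,0.1]], delta_rot=[[0,0,0],[0,0,0],[0,0.005,-0.004],[0,0.005,-0.004],[0,0.005,-0.004]], fingers=[1.5,1.5,1.5,1.5,1.5])

```text
t: 41.9
tool_pos: [0.5342, -0.258, 0.1695]
tcp_rot: [2.055, 1.565, -2.516]
wrist_force: [0.2, -0.1, -2.5]
finger_gap: 0.264
```

Run:
```python
from det import *
show();print(tocase(cur()[0]))
```

```text
t 41.9 tcp [ 0.534 -0.258  0.169] jaw -171.9 xdir [-0.004 -0.003 -1.   ] F [ 0.191 -0.129 -2.479] gap 0.264 q [-0.561  0.238  0.043  1.378 -0.005 -2.273]
[ 0.001 -0.002]
```

send_rows(dp=[[0.2,0,0],[0.3,0,0],[0.3,0,0],[0.3,0,0],[0.3,0,0]], delta_rot=[[0,0,0],[0,0,0],[0,0,0],[0,0,0],[0,0,0]], fingers=[1.5,1.5,3,4,4.5])

```text
t: 42.4
tool_pos: [0.5349, -0.2584, 0.1679]
tcp_rot: [2.567, 1.566, -2.004]
wrist_force: [0.2, -0.0, 0.4]
finger_gap: 0.525
```

send_rows(dp=[[0,0,0],[-3,0,0],[-6,0,0],[-8,0,0],[-9,0,0]], delta_rot=[[0,0,0],[0,0,0],[0,0,0],[0,0,0],[0,0,0]], fingers=[4.5,4.5,5,5.5,5.5])

```text
t: 42.9
tool_pos: [0.536, -0.2585, 0.2613]
tcp_rot: [-2.987, 1.563, -1.274]
wrist_force: [0.3, 0.5, 1.1]
finger_gap: 0.642
```

Run:
```python
from det import *
show()
c=cap('side','ac');t=cap('top','ac')
cv2.imwrite('pics/ac.png',cv2.resize(c['color'][30:260,190:330],None,fx=4,fy=2.6,interpolation=cv2.INTER_CUBIC))
for n,c,b in(('top',t,TB),('side',c,SB)):
    for o in heads(c,b): print(n,'head',*o,onz(c,o[0],.026))
    for o in grips(c,b,62 if n=='side' else 75): print(n,'grip',*o)
go([.344,.273,.19],61.5)
```

```text
t 42.9 tcp [ 0.536 -0.259  0.261] jaw -171.9 xdir [ 0.002 -0.007 -1.   ] F [0.31  0.466 1.064] gap 0.642 q [-0.56   0.221  0.206  1.549 -0.005 -2.272]
top head [242.625 223.875] 8 [0.4   0.252 0.026]
top head [241.417 230.417] 12 [0.374 0.257 0.026]
top grip [236.347 242.449] [0.325 0.279] 65.49559020996094 25.710407257080078 -28.123035430908203 98
side head [298. 237.] 11 [0.374 0.268 0.026]
side grip [311.107 245.713] [0.329 0.289] 64.91635131835938 29.25266456604004 -29.917888641357422 150
side grip [266.379 307.621] [0.431 0.526] 19.609580993652344 9.117441177368164 11.24359130859375 29
calls 3 | this call end: dp [ 2.21  3.83 18.46] rot [-0.311 -0.007 -0.001] | q6 target -1.97 | tcp [ 0.536 -0.259  0.26 ] t 43.0 gap 0.644 Fz -0.3
```

View pics/ac.png

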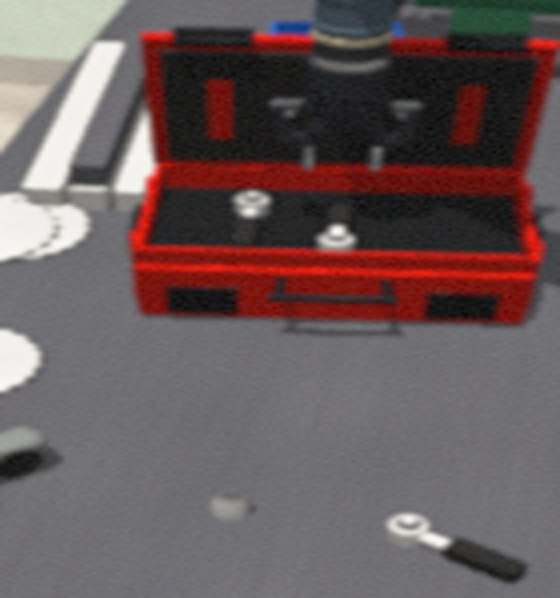

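Two ratchets in the tray. Third.

send_rows(dp=[[0,0.8,3.7],[0.4,1.6,7.4],[0.9,2.4,11.1],[1.5,3.1,14.8],[2.2,3.8,18.5]], delta_rot=[[-0.06,0,0],[-0.12,0,0],[-0.19,0,0],[-0.25,0,0],[-0.31,-0.007,0]], fingers=[5.5,5.5,5.5,5.5,5.5])

```text
t: 43.5
tool_pos: [0.4708, -0.0793, 0.2349]
tcp_rot: [0.858, 1.568, 2.883]
wrist_force: [0.2, -0.9, 0.5]
finger_gap: 0.641
```

Run:
```python
from det import *
go([.344,.273,.19],61.5)
```

```text
calls 2 | this call end: dp [ 2.28 -2.03 18.61] rot [-0.31   0.002 -0.002] | q6 target -1.97 | tcp [ 0.471 -0.079  0.235] t 43.5 gap 0.641 Fz 0.5
```

send_rows(dp=[[0.4,-0.4,3.7],[0.8,-0.8,7.4],[1.3,-1.2,11.1],[1.8,-1.6,14.8],[2.3,-2,18.6]], delta_rot=[[-0.06,0,0],[-0.12,0,0],[-0.19,0,0],[-0.25,0,0],[-0.31,0,0]], fingers=[5.5,5.5,5.5,5.5,5.5])

```text
t: 44.0
tool_pos: [0.4057, 0.0978, 0.2102]
tcp_rot: [0.693, 1.565, 3.029]
wrist_force: [0.5, 1.4, 0.9]
finger_gap: 0.644
```

Run:
```python
from det import *
go([.344,.273,.18],61.5)
```

```text
calls 1 | this call end: dp [ 3.07 -7.71 16.89] rot [-0.308  0.005 -0.003] | q6 target -1.97 | tcp [0.406 0.098 0.21 ] t 44.0 gap 0.644 Fz 0.9
```

send_rows(dp=[[0.6,-1.6,3.4],[1.2,-3.2,6.8],[1.8,-4.8,10.2],[2.4,-6.3,13.6],[3,-7.7,16.9]], delta_rot=[[-0.06,0,0],[-0.12,0,0],[-0.19,0,0],[-0.25,0,0],[-0.31,0.005,0]], fingers=[5.5,5.5,5.5,5.5,5.5])

```text
t: 44.5
tool_pos: [0.3424, 0.274, 0.1787]
tcp_rot: [1.338, 1.566, -2.296]
wrist_force: [-0.3, 0.4, -1.1]
finger_gap: 0.644
```

Run:
```python
from det import *
show();go([.344,.273,.092],61.5)
```

```text
t 44.5 tcp [0.342 0.274 0.179] jaw -118.2 xdir [-0.003 -0.004 -1.   ] F [-0.32   0.358 -1.142] gap 0.644 q [ 0.522 -0.166 -0.354  1.387 -0.002 -2.127]
calls 1 | this call end: dp [ 8.67 -0.03 -0.19] rot [ 0.005  0.001 -0.005] | q6 target -1.97 | tcp [0.342 0.274 0.179] t 44.5 gap 0.644 Fz -1.1
```

send_rows(dp=[[2.5,0,-0.1],[5,0,-0.2],[7.5,0,-0.2],[8.5,0,-0.2],[8.5,0,-0.2]], delta_rot=[[0,0,0],[0,0,0],[0,0,-0.005],[0,0,-0.005],[0,0,-0.005]], fingers=[5.5,5.5,5.5,5.5,5.5])

```text
t: 45.0
tool_pos: [0.3418, 0.2715, 0.0909]
tcp_rot: [0.848, 1.564, -2.786]
wrist_force: [0.3, 0.3, -0.7]
finger_gap: 0.645
```

Run:
```python
from det import *
show();go([.344,.273,.080],61.5)
c=cap('side','ad')
cv2.imwrite('pics/ad.png',cv2.resize(c['color'][190:290,250:350],None,fx=5,fy=5,interpolation=cv2.INTER_CUBIC))
```

```text
t 45.0 tcp [0.342 0.271 0.091] jaw -118.2 xdir [-0.006 -0.002 -1.   ] F [ 0.305  0.263 -0.744] gap 0.645 q [ 0.517 -0.113 -0.486  1.204  0.001 -2.132]
calls 1 | this call end: dp [ 1.09 -0.25 -0.13] rot [ 0.005  0.004 -0.005] | q6 target -1.97 | tcp [0.342 0.272 0.091] t 45.0 gap 0.645 Fz -0.7
```

View pics/ad.png

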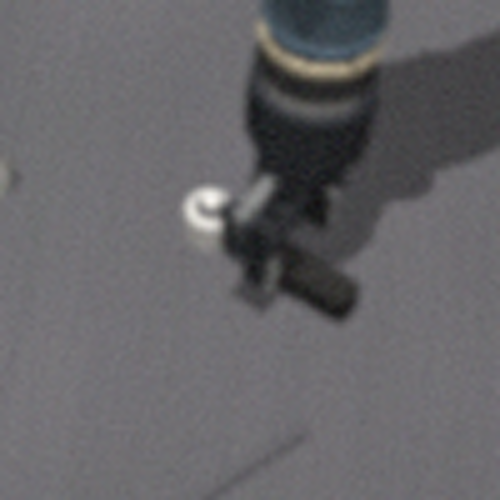

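send_rows(dp=[[0.4,-0.2,0.3],[0.8,-0.2,0.4],[1.1,-0.2,0.4],[1.1,-0.2,0.4],[1.1,-0.2,0.4]], delta_rot=[[0,0,0],[0,0,-0.005],[0,0,-0.005],[0,0,-0.005],[0,0,-0.005]], fingers=[5.5,5.5,5,4,3])

```text
t: 45.55
tool_pos: [0.3405, 0.2758, 0.0818]
tcp_rot: [-0.909, 1.567, 1.74]
wrist_force: [-1.2, 0.1, 0.2]
finger_gap: 0.353
```

send_rows(dp=[[0,0,0],[0,0,0],[0,0,0],[0,0,0],[0,0,0]], delta_rot=[[0,0,0],[0,0,0],[0,0,0],[0,0,0],[0,0,0]], fingers=[2,1.5,1.5,1.5,1.5])

```text
t: 46.05
tool_pos: [0.3409, 0.276, 0.0823]
tcp_rot: [-1.121, 1.566, 1.527]
wrist_force: [0.5, 0.5, 2.6]
finger_gap: 0.271
```

send_rows(dp=[[-2,0,0],[-5,0,0],[-9,0,0],[-13,0,0],[-16,0,0]], delta_rot=[[0,0,0],[0,0,0],[0,0,0],[0,0,0],[0,0,0]], fingers=[1.5,1.5,1.5,1.5,1.5])

```text
t: 46.55
tool_pos: [0.3407, 0.2751, 0.2437]
tcp_rot: [-1.16, 1.566, 1.489]
wrist_force: [1.1, -0.2, -1.7]
finger_gap: 0.263
```

Run:
```python
from det import *
show()
s=case(-.02,-.09);go([s[0],s[1],.26],8.7)
c=cap('side','ae')
cv2.imwrite('pics/ae.png',cv2.resize(c['color'][150:270,250:370],None,fx=5,fy=5,interpolation=cv2.INTER_CUBIC))
```

```text
t 46.5 tcp [0.341 0.275 0.244] jaw -118.2 xdir [ 0.     0.004 -1.   ] F [ 1.143 -0.181 -1.708] gap 0.263 q [ 0.524 -0.188 -0.244  1.513  0.004 -2.125]
calls 3 | this call end: dp [ -0.62  13.81 -11.33] rot [0.309 0.002 0.004] | q6 target -2.24 | tcp [0.341 0.275 0.244] t 46.5 gap 0.263 Fz -1.7
```

View pics/ae.png

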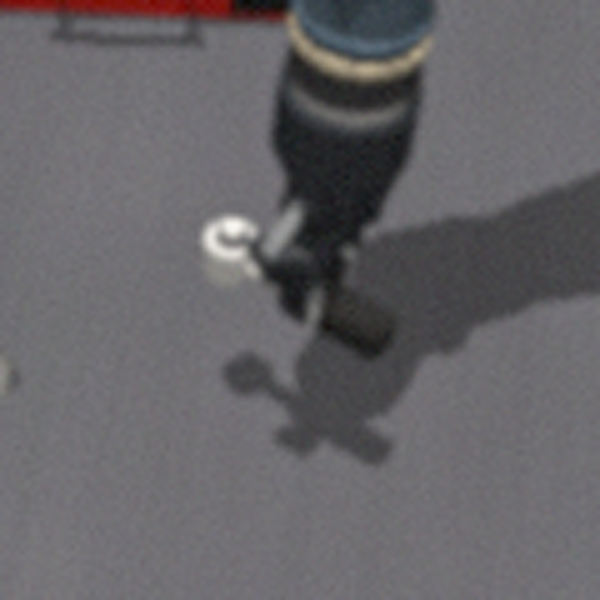

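send_rows(dp=[[-0.2,2.8,-2.3],[-0.4,5.6,-4.6],[-0.6,8.4,-6.8],[-0.8,11.2,-9],[-1,13.8,-11.3]], delta_rot=[[0.06,0,0],[0.12,0,0],[0.19,0,0],[0.25,0,0],[0.31,0,0]], fingers=[1.5,1.5,1.5,1.5,1.5])

```text
t: 47.1
tool_pos: [0.3759, 0.0997, 0.2563]
tcp_rot: [-1.329, 1.561, 1.008]
wrist_force: [0.6, -0.3, -2.8]
finger_gap: 0.268
```

Run:
```python
from det import *
s=case(-.02,-.09);go([s[0],s[1],.26],8.7)
```

```text
calls 2 | this call end: dp [ -0.32   9.69 -14.99] rot [0.307 0.004 0.009] | q6 target -2.24 | tcp [0.376 0.1   0.256] t 47.1 gap 0.268 Fz -2.8
```

send_rows(dp=[[0,2,-3],[0,4,-6],[0,6,-9],[-0.1,7.9,-12],[-0.2,9.7,-15]], delta_rot=[[0.06,0,0],[0.12,0,0],[0.19,0,0],[0.25,0,0.005],[0.31,0,0.009]], fingers=[1.5,1.5,1.5,1.5,1.5])

```text
t: 47.6
tool_pos: [0.4093, -0.0771, 0.2554]
tcp_rot: [0.412, 1.565, 2.436]
wrist_force: [0.9, 1.1, -2.6]
finger_gap: 0.266
```

Run:
```python
from det import *
s=case(-.02,-.09);go([s[0],s[1],.26],8.7)
```

```text
calls 1 | this call end: dp [ -0.55   4.48 -17.14] rot [ 0.301  0.005 -0.003] | q6 target -2.24 | tcp [ 0.409 -0.077  0.255] t 47.6 gap 0.266 Fz -2.6
```

send_rows(dp=[[0,0.9,-3.5],[0,1.8,-7],[0,2.7,-10.5],[-0.1,3.6,-14],[-0.2,4.5,-17.1]], delta_rot=[[0.06,0,0],[0.12,0,0],[0.18,0,0],[0.24,0.005,0],[0.3,0.005,0]], fingers=[1.5,1.5,1.5,1.5,1.5])

```text
t: 48.1
tool_pos: [0.4431, -0.2519, 0.2545]
tcp_rot: [1.245, 1.565, 2.966]
wrist_force: [1.3, -0.1, -2.3]
finger_gap: 0.264
```

Run:
```python
from det import *
s=case(-.02,-.09);show();print(tocase(cur()[0]));go([s[0],s[1],.172],8.7)
c=cap('side','af');
cv2.imwrite('pics/af.png',cv2.resize(c['color'][30:170,205:335],None,fx=4,fy=4,interpolation=cv2.INTER_CUBIC))
```

```text
t 48.1 tcp [ 0.443 -0.252  0.254] jaw -171.4 xdir [-0.006  0.001 -1.   ] F [ 1.291 -0.121 -2.343] gap 0.264 q [-0.647  0.007 -0.041  1.528 -0.003 -2.368]
[-0.019 -0.091]
calls 1 | this call end: dp [ 8.25 -0.15  0.07] rot [-0.002  0.002 -0.006] | q6 target -2.24 | tcp [ 0.443 -0.252  0.255] t 48.1 gap 0.264 Fz -2.3
```

View pics/af.png

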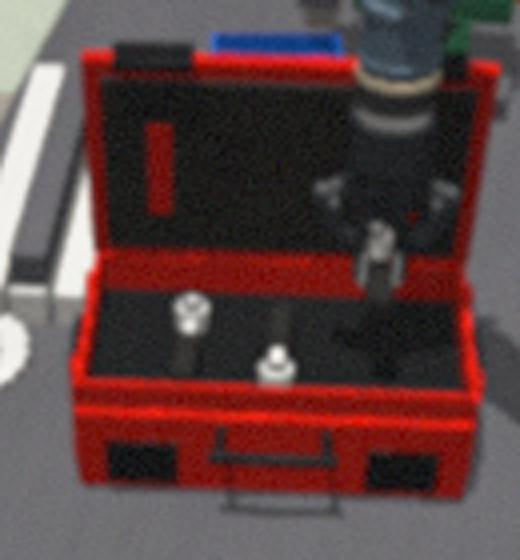

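send_rows(dp=[[2.5,0,0],[5,-0.1,0],[7,-0.1,0],[8.2,-0.1,0],[8.2,-0.1,0]], delta_rot=[[0,0,0],[0,0,0],[0,0,-0.006],[0,0,-0.006],[0,0,-0.006]], fingers=[1.5,1.5,1.5,1.5,1.5])

```text
t: 48.65
tool_pos: [0.4427, -0.2555, 0.1688]
tcp_rot: [1.434, 1.566, -3.134]
wrist_force: [0.3, 0.2, -1.8]
finger_gap: 0.266
```

send_rows(dp=[[0.2,0,0],[0.3,0,0],[0.3,0,0],[0.3,0,0],[0.3,0,0]], delta_rot=[[0,0,0],[0,0,0],[0,0,0],[0,0,0],[0,0,0]], fingers=[1.5,1.5,1.5,3.5,4.5])

```text
t: 49.15
tool_pos: [0.4435, -0.2561, 0.1672]
tcp_rot: [2.144, 1.568, -2.423]
wrist_force: [0.7, -0.5, -0.2]
finger_gap: 0.525
```

send_rows(dp=[[0,0,0],[-3,0,0],[-7,0,0],[-11,0,0],[-15,0,0]], delta_rot=[[0,0,0],[0,0,0],[0,0,0],[0,0,0],[0,0,0]], fingers=[4.5,4.5,4.5,4,3])

```text
t: 49.65
tool_pos: [0.4437, -0.2558, 0.3193]
tcp_rot: [2.575, 1.568, -1.993]
wrist_force: [-0.6, -0.3, -0.4]
finger_gap: 0.348
```

Run:
```python
from det import *
show()
c=cap('side','ag');t=cap('top','ag')
a=cv2.resize(c['color'][20:170,205:335],None,fx=3,fy=3,interpolation=cv2.INTER_CUBIC)
b=cv2.resize(t['color'][100:250,310:450],None,fx=2.9,fy=3,interpolation=cv2.INTER_CUBIC)
cv2.imwrite('pics/ag.png',np.hstack([a,b]))
```

```text
t 49.6 tcp [ 0.444 -0.256  0.319] jaw -171.7 xdir [-0.001 -0.003 -1.   ] F [-0.646 -0.279 -0.38 ] gap 0.348 q [-0.653  0.019  0.1    1.651 -0.003 -2.368]
```

View pics/ag.png

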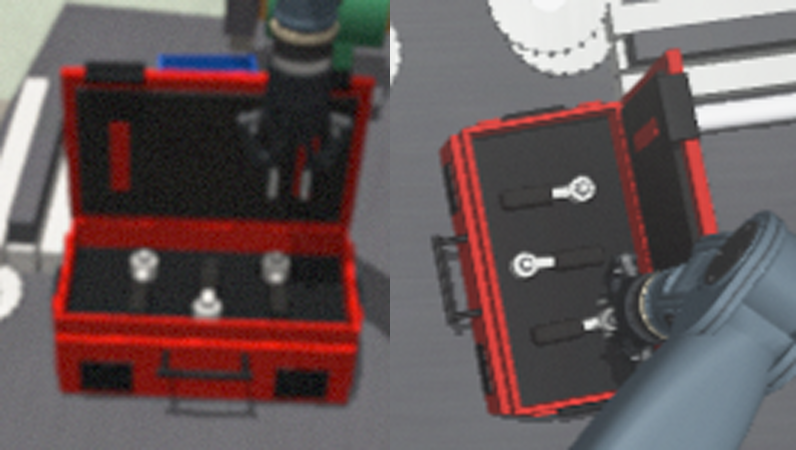

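```bash
cat > lid.py <<'E'
from h import *
x_=np.array([0.383,0.002,0.503,0.024,0.003,-0.128])
from scipy.optimize import fsolve
def ik(rr,z):
    f=lambda q:[np.array([np.sin(q[0]),np.cos(q[0]),np.cos(q[1]),np.sin(q[1]),1,0])@x_-rr,np.array([np.cos(q[0]),-np.sin(q[0]),-np.sin(q[1]),np.cos(q[1]),0,1])@x_-z]
    s,i,ok,m=fsolve(f,[.4,-.3],full_output=True);return s[0],s[0]-s[1],np.pi/2-s[1],ok
def wp(th,rho=.183,t=.016,over=0,y=-.12):
    cx=.110-rho*np.cos(th)+t*np.sin(th);cz=.122+rho*np.sin(th)+t*np.cos(th)
    n=np.array([np.sin(th),np.cos(th)])
    cx-=over*n[0];cz-=over*n[1]
    p=case(cx+.011,y);return np.array([p[0],p[1],cz+.073])
E
python3 - <<'E'
from lid import *
for p in [np.r_[case(-.019,-.09),.46],np.r_[case(.17,-.12),.46],np.r_[case(.17,-.12),.378]]+[wp(t) for t in(1.5,1.2,.9,.6,.3,.1,0)]:
    print(p,'r %.3f'%np.hypot(p[0],p[1]),np.round(ik(np.hypot(p[0],p[1]),p[2]),2))
go(np.r_[case(.17,-.12),.46],8.7)
go(np.r_[case(-.019,-.09),.46],8.7)
E
```

```text
[ 0.444 -0.252  0.46 ] r 0.511 [0.12 0.5  1.95 1.  ]
[ 0.443 -0.443  0.46 ] r 0.627 [0.51 1.   2.05 1.  ]
[ 0.443 -0.443  0.378] r 0.627 [0.38 0.63 1.83 1.  ]
[ 0.436 -0.398  0.379] r 0.590 [0.27 0.5  1.8  1.  ]
[ 0.428 -0.344  0.371] r 0.549 [0.14 0.34 1.77 1.  ]
[ 0.42  -0.295  0.348] r 0.513 [0.04 0.17 1.71 1.  ]
[ 0.414 -0.254  0.312] r 0.486 [-0.05  0.02  1.64  1.  ]
[ 0.41  -0.227  0.264] r 0.468 [-0.1  -0.13  1.55  1.  ]
[ 0.408 -0.216  0.229] r 0.462 [-0.12 -0.21  1.48  1.  ]
[ 0.408 -0.214  0.211] r 0.461 [-0.12 -0.25  1.44  1.  ]
calls 1 | this call end: dp [-13.29   2.84 -18.52] rot [-0.007 -0.011  0.007] | q6 target -2.51 | tcp [ 0.446 -0.257  0.325] t 49.8 gap 0.352 Fz -0.4
calls 1 | this call end: dp [-13.49  -0.02   0.4 ] rot [-0.007 -0.011  0.007] | q6 target -2.24 | tcp [ 0.446 -0.257  0.325] t 49.8 gap 0.352 Fz -0.4
```

send_rows(dp=[[-3,0,0],[-6,0,0],[-9,0,0],[-12,0,0],[-13.5,0,0]], delta_rot=[[0,0,0],[0,0,0],[0,-0.005,0],[0,-0.01,0.007],[0,-0.01,0.007]], fingers=[2,1,0,0,0])

```text
t: 50.25
tool_pos: [0.4447, -0.256, 0.463]
tcp_rot: [-2.516, 1.565, -0.801]
wrist_force: [0.6, 0.8, -0.0]
finger_gap: -0.001
```

Run:
```python
from lid import *
show();go(np.r_[case(.17,-.12),.455],8.7)
```

```text
t 50.2 tcp [ 0.445 -0.256  0.463] jaw -171.7 xdir [ 0.004 -0.004 -1.   ] F [ 0.599  0.77  -0.017] gap -0.001 q [-0.653  0.124  0.509  1.95  -0.001 -2.368]
calls 1 | this call end: dp [  0.88   2.86 -18.5 ] rot [-0.007 -0.005  0.003] | q6 target -2.51 | tcp [ 0.445 -0.256  0.463] t 50.2 gap -0.001 Fz -0.0
```

send_rows(dp=[[0,0.6,-4],[0,1.2,-8],[0,1.8,-12],[0.3,2.4,-16],[0.6,2.9,-18.7]], delta_rot=[[0,0,0],[0,0,0],[0,0,0],[-0.005,0,0],[-0.007,0,0]], fingers=[0,0,0,0,0])

```text
t: 50.75
tool_pos: [0.4426, -0.4481, 0.4565]
tcp_rot: [-2.621, 1.565, -0.9]
wrist_force: [0.6, 1.3, 0.1]
finger_gap: 0.001
```

Run:
```python
from lid import *
show();go(np.r_[case(.17,-.12),.378],8.7)
c=cap('side','ah');t=cap('top','ah')
a=cv2.resize(c['color'][0:170,205:345],None,fx=3,fy=3,interpolation=cv2.INTER_CUBIC)
b=cv2.resize(t['color'][100:270,310:440],None,fx=2.9,fy=3,interpolation=cv2.INTER_CUBIC)
cv2.imwrite('pics/ah.png',np.hstack([a,b]))
```

```text
t 50.8 tcp [ 0.443 -0.448  0.457] jaw -171.4 xdir [ 0.003 -0.004 -1.   ] F [0.6   1.316 0.137] gap 0.001 q [-0.898  0.496  0.963  2.033 -0.    -2.619]
calls 1 | this call end: dp [ 7.85 -0.1   0.51] rot [-0.002 -0.005  0.003] | q6 target -2.51 | tcp [ 0.443 -0.448  0.457] t 50.8 gap 0.001 Fz 0.1
```

View pics/ah.png

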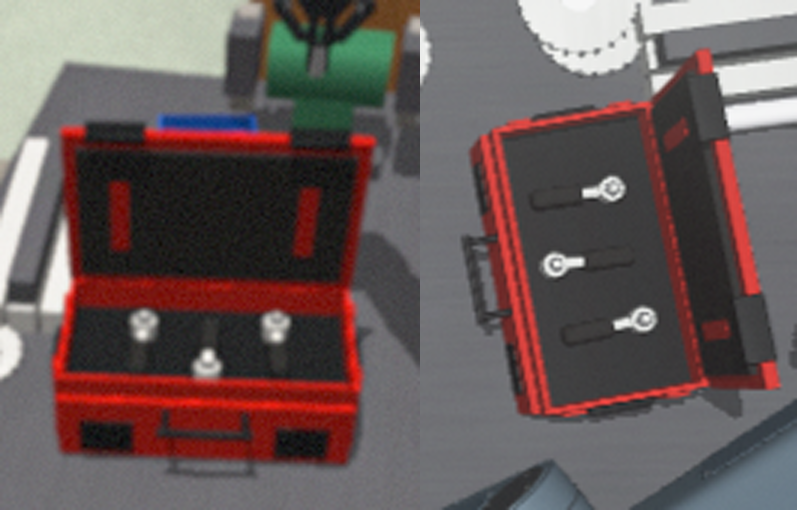

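Run:
```python
from lid import *
T=load('top','ah')
z=lambda x,y:(310+(x-420)/2.9,100+y/3)
for p in((711,52),(776,385),(697,55)):
    w=onz(T,z(*p),.341);print(w,tocase(w))
w1=onz(T,z(468,238),.085);w2=onz(T,z(490,322),.085);print('handle outer',tocase(w1),tocase(w2))
```

```text
[ 0.734 -0.335  0.341] [0.107 0.184]
[ 0.36  -0.383  0.341] [ 0.098 -0.193]
[ 0.731 -0.319  0.341] [0.091 0.184]
handle outer [-0.16   0.055] [-0.153 -0.06 ]
```

send_rows(dp=[[2,0,0],[4,-0.1,0.1],[6,-0.1,0.3],[7.8,-0.1,0.5],[7.8,-0.1,0.5]], delta_rot=[[0,0,0],[0,0,0],[0,-0.005,0],[0,-0.005,0.003],[0,-0.005,0.003]], fingers=[0,0,0,0,0])

```text
t: 51.35
tool_pos: [0.4424, -0.4428, 0.3722]
tcp_rot: [0.558, 1.56, 2.277]
wrist_force: [-0.4, 0.1, 0.8]
finger_gap: 0.0
```

Run:
```python
from lid import *
show();print(tocase(cur()[0]))
for th in(1.5,1.2,.9): go(wp(th),8.7)
```

```text
t 51.4 tcp [ 0.442 -0.443  0.372] jaw -171.5 xdir [-0.007  0.008 -1.   ] F [-0.41   0.073  0.834] gap 0.000 q [-0.893  0.376  0.62   1.825 -0.    -2.612]
[ 0.169 -0.121]
calls 1 | this call end: dp [-0.6  -0.04  4.55] rot [-0.003  0.009 -0.006] | q6 target -2.46 | tcp [ 0.442 -0.443  0.372] t 51.4 gap 0.000 Fz 0.8
calls 1 | this call end: dp [ 0.18 -0.03  9.98] rot [-0.003  0.009 -0.006] | q6 target -2.40 | tcp [ 0.442 -0.443  0.372] t 51.4 gap 0.000 Fz 0.8
calls 1 | this call end: dp [ 2.53 -0.03 14.94] rot [-0.003  0.009 -0.006] | q6 target -2.33 | tcp [ 0.442 -0.443  0.372] t 51.4 gap 0.000 Fz 0.8
```

send_rows(dp=[[-0.4,0,3],[-0.5,0,5],[-0.4,0,6.7],[-0.2,0,8.4],[0.1,0,10]], delta_rot=[[0,0.009,-0.006],[0,0.009,-0.006],[0,0.009,-0.006],[0,0.009,-0.006],[0,0.009,-0.006]], fingers=[0,0,0,0,0])

```text
t: 51.85
tool_pos: [0.428, -0.3443, 0.3743]
tcp_rot: [-2.766, 1.565, -1.047]
wrist_force: [1.4, -4.0, -1.3]
finger_gap: -0.0
```

Run:
```python
from lid import *
show();print(tocase(cur()[0]))
for th in(1.05,.9,.75,.6): go(wp(th),8.7)
c=cap('side','ai');t=cap('top','ai')
a=cv2.resize(c['color'][0:170,205:345],None,fx=3,fy=3,interpolation=cv2.INTER_CUBIC)
b=cv2.resize(t['color'][100:270,310:440],None,fx=2.9,fy=3,interpolation=cv2.INTER_CUBIC)
cv2.imwrite('pics/ai.png',np.hstack([a,b]))
```

```text
t 51.9 tcp [ 0.428 -0.344  0.374] jaw -171.5 xdir [ 0.003 -0.005 -1.   ] F [ 1.431 -3.972 -1.33 ] gap -0.000 q [-0.799  0.139  0.338  1.764 -0.002 -2.518]
[ 0.07 -0.12]
calls 1 | this call end: dp [1.25 0.02 2.62] rot [-0.003 -0.006  0.002] | q6 target -2.37 | tcp [ 0.428 -0.344  0.374] t 51.9 gap -0.000 Fz -1.3
calls 1 | this call end: dp [2.57 0.03 5.03] rot [-0.003 -0.006  0.002] | q6 target -2.33 | tcp [ 0.428 -0.344  0.374] t 51.9 gap -0.000 Fz -1.3
calls 1 | this call end: dp [4.25 0.04 7.22] rot [-0.003 -0.006  0.002] | q6 target -2.30 | tcp [ 0.428 -0.344  0.374] t 51.9 gap -0.000 Fz -1.3
calls 1 | this call end: dp [6.23 0.05 9.13] rot [-0.003 -0.006  0.002] | q6 target -2.27 | tcp [ 0.428 -0.344  0.374] t 51.9 gap -0.000 Fz -1.3
```

View pics/ai.png

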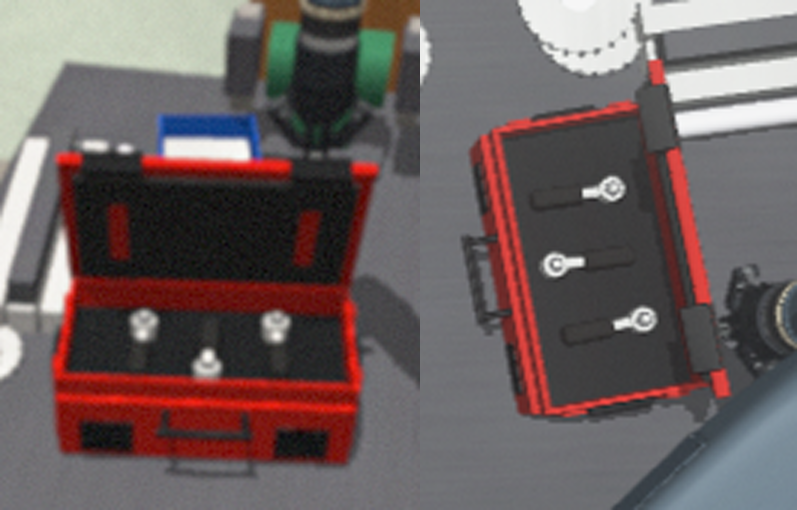

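Lid follows (force 4 N). Continue the arc.

send_rows(dp=[[0.5,0,1.5],[1.3,0,3],[2.3,0,4.5],[3.2,0,6],[4.3,0,7.3]], delta_rot=[[0,-0.006,0],[0,-0.006,0],[0,-0.006,0],[0,-0.006,0],[0,-0.006,0]], fingers=[0,0,0,0,0])

```text
t: 52.45
tool_pos: [0.4176, -0.2707, 0.3336]
tcp_rot: [-1.572, 1.565, 0.149]
wrist_force: [1.0, -0.4, 3.5]
finger_gap: 0.001
```

Run:
```python
from lid import *
show();print(tocase(cur()[0]))
for th in(.6,.45,.3,.2): go(wp(th,over=.003),8.7)
c=cap('side','aj')
cv2.imwrite('pics/aj.png',cv2.resize(c['color'][0:170,205:345],None,fx=3,fy=3,interpolation=cv2.INTER_CUBIC))
```

```text
t 52.5 tcp [ 0.418 -0.271  0.334] jaw -171.4 xdir [ 0.006  0.001 -1.   ] F [ 0.969 -0.391  3.459] gap 0.001 q [-0.712 -0.017  0.093  1.677  0.004 -2.433]
[-0.004 -0.119]
calls 1 | this call end: dp [2.46 0.11 1.84] rot [-0.002 -0.     0.006] | q6 target -2.27 | tcp [ 0.418 -0.271  0.334] t 52.5 gap 0.001 Fz 3.5
calls 1 | this call end: dp [4.73 0.12 3.38] rot [-0.002 -0.     0.006] | q6 target -2.25 | tcp [ 0.418 -0.271  0.334] t 52.5 gap 0.001 Fz 3.5
calls 1 | this call end: dp [7.21 0.14 4.57] rot [-0.002 -0.     0.006] | q6 target -2.23 | tcp [ 0.418 -0.271  0.334] t 52.5 gap 0.001 Fz 3.5
calls 1 | this call end: dp [8.95 0.15 5.15] rot [-0.002 -0.     0.006] | q6 target -2.22 | tcp [ 0.418 -0.271  0.334] t 52.5 gap 0.001 Fz 3.5
```

View pics/aj.png

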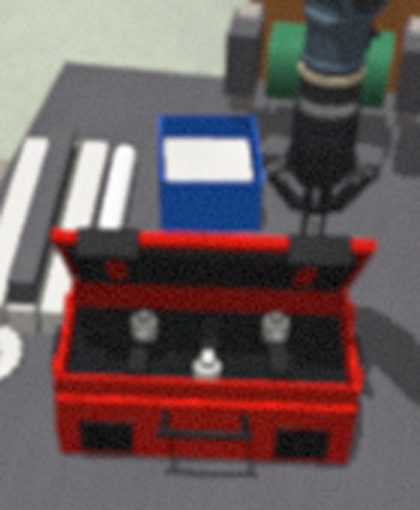

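send_rows(dp=[[1.2,0,0.9],[2.5,0.1,1.9],[3.9,0.1,2.8],[5.5,0.1,3.7],[7.2,0.1,4.6]], delta_rot=[[0,0,0],[0,0,0],[0,0,0.006],[0,0,0.006],[0,0,0.006]], fingers=[0,0,0,0,0])

```text
t: 53.0
tool_pos: [0.4102, -0.2238, 0.2615]
tcp_rot: [-0.096, 1.569, 1.626]
wrist_force: [0.7, -1.7, 1.7]
finger_gap: -0.0
```

Run:
```python
from lid import *
show();print(tocase(cur()[0]))
for th in(.2,.1,.05,0): go(wp(th,over=.003),8.7)
c=cap('side','ak')
cv2.imwrite('pics/ak.png',cv2.resize(c['color'][0:170,205:345],None,fx=3,fy=3,interpolation=cv2.INTER_CUBIC))
```

```text
t 53.0 tcp [ 0.41  -0.224  0.261] jaw -171.3 xdir [-0.     0.002 -1.   ] F [ 0.712 -1.682  1.716] gap -0.000 q [-0.644 -0.107 -0.137  1.542  0.001 -2.366]
[-0.052 -0.119]
calls 1 | this call end: dp [1.74 0.07 0.38] rot [-0.     0.002  0.   ] | q6 target -2.22 | tcp [ 0.41  -0.224  0.262] t 53.0 gap -0.000 Fz 1.7
calls 1 | this call end: dp [3.53 0.07 0.78] rot [-0.     0.002  0.   ] | q6 target -2.21 | tcp [ 0.41  -0.224  0.262] t 53.0 gap -0.000 Fz 1.7
calls 1 | this call end: dp [4.44 0.07 0.92] rot [-0.     0.002  0.   ] | q6 target -2.21 | tcp [ 0.41  -0.224  0.262] t 53.0 gap -0.000 Fz 1.7
calls 1 | this call end: dp [5.35 0.07 1.  ] rot [-0.     0.002  0.   ] | q6 target -2.21 | tcp [ 0.41  -0.224  0.262] t 53.0 gap -0.000 Fz 1.7
```

View pics/ak.png

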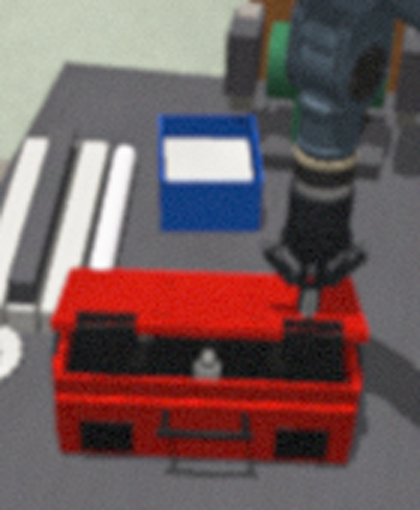

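send_rows(dp=[[0.9,0,0.2],[1.8,0,0.4],[2.7,0,0.6],[3.6,0,0.8],[4.4,0,0.9]], delta_rot=[[0,0,0],[0,0,0],[0,0,0],[0,0,0],[0,0,0]], fingers=[0,0,0,0,0])

```text
t: 53.55
tool_pos: [0.4074, -0.2127, 0.2135]
tcp_rot: [0.495, 1.563, 2.218]
wrist_force: [1.2, -0.5, 1.0]
finger_gap: -0.001
```

send_rows(dp=[[0.3,0,0],[0.6,0,0.1],[0.8,0,0.1],[1,0,0.1],[1,0,0.1]], delta_rot=[[0,0,0],[0,0,0],[0,0,0],[0,0,0],[0,0,0]], fingers=[0,0,0,0,0])

```text
t: 54.05
tool_pos: [0.407, -0.212, 0.2104]
tcp_rot: [0.635, 1.568, 2.358]
wrist_force: [-9.0, 5.6, 28.8]
finger_gap: -0.002
```

Run:
```python
from lid import *
show();print(tocase(cur()[0]))
c=cap('side','al')
cv2.imwrite('pics/al.png',cv2.resize(c['color'][20:170,205:345],None,fx=4,fy=4,interpolation=cv2.INTER_CUBIC))
```

```text
t 54.0 tcp [ 0.407 -0.212  0.21 ] jaw -171.3 xdir [-0.002  0.002 -1.   ] F [-8.971  5.557 28.837] gap -0.002 q [-0.627 -0.123 -0.252  1.444  0.    -2.35 ]
[-0.064 -0.121]
```

View pics/al.png

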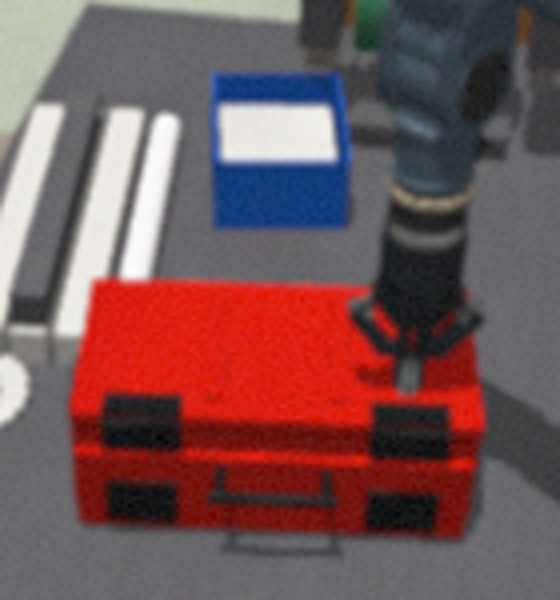

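send_rows(dp=[[-0.5,0,0],[-3,0,0],[-7,0,0],[-11,0,0],[-15,0,0]], delta_rot=[[0,0,0],[0,0,0],[0,0,0],[0,0,0],[0,0,0]], fingers=[0,0,0,0,0])

```text
t: 54.6
tool_pos: [0.4068, -0.2123, 0.361]
tcp_rot: [0.792, 1.566, 2.515]
wrist_force: [1.2, 0.3, 0.1]
finger_gap: -0.001
```

Run:
```python
from lid import *
go([.25,-.20,.36],8.7)
```

```text
calls 1 | this call end: dp [ 0.16 15.32  3.59] rot [ 0.     0.003 -0.003] | q6 target -2.40 | tcp [ 0.407 -0.212  0.361] t 54.6 gap -0.001 Fz 0.1
```

send_rows(dp=[[0,3,0.7],[0,6,1.4],[0,9,2.1],[0,12,2.8],[0,15,3.5]], delta_rot=[[0,0,0],[0,0,0],[0,0,0],[0,0,0],[0,0,0]], fingers=[0,0,0,0,0])

```text
t: 55.1
tool_pos: [0.252, -0.2002, 0.3609]
tcp_rot: [0.866, 1.565, 2.589]
wrist_force: [0.5, -0.7, 0.5]
finger_gap: -0.001
```

send_rows(dp=[[0,0,0],[0,0,0],[0,0,0],[0,0,0],[0,0,0]], delta_rot=[[0,0,0],[0,0,0],[0,0,0],[0,0,0],[0,0,0]], fingers=[0,0,0,0,0])

```text
t: 55.6
tool_pos: [0.2526, -0.2002, 0.3606]
tcp_rot: [0.811, 1.564, 2.535]
wrist_force: [-0.7, 0.1, 0.1]
finger_gap: -0.005
```

Run:
```python
from lid import *
show()
c=cap('side','am');t=cap('top','am')
a=cv2.resize(c['color'],(560,420));b=cv2.resize(c['color'][70:170,205:345],None,fx=4,fy=4,interpolation=cv2.INTER_CUBIC)
cv2.imwrite('pics/am1.png',a);cv2.imwrite('pics/am2.png',b)
```

```text
t 55.6 tcp [ 0.253 -0.2    0.361] jaw -171.2 xdir [-0.005  0.004 -1.   ] F [-0.73   0.071  0.083] gap -0.005 q [-0.878 -0.443 -0.202  1.818 -0.002 -2.602]
```

View pics/am2.png

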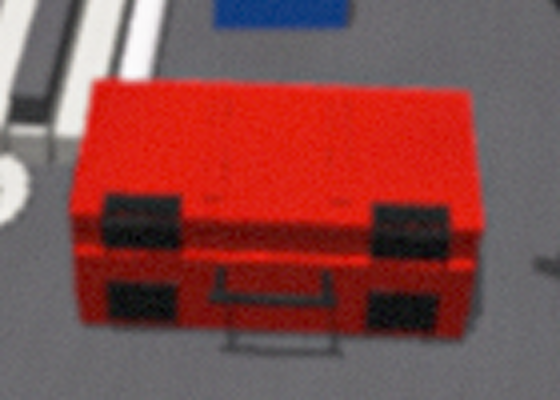

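View pics/am_top.png

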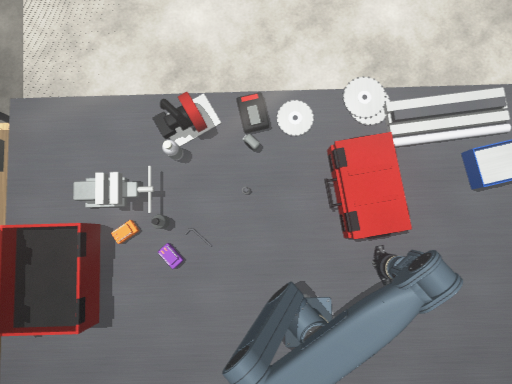

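```bash
python3 -c "
from h import *
print(r.hand_in())"
```

```text
the job is handed in; nothing more can be done
None
```

The case is packed, shut and handed in at about 56 s of the 210 s allowed.

- **Drawer:** I pulled it out to its stop, which held against about 25 N. I laid the three black packs flat in it, then pushed it home. It travelled about 150 mm and stopped against about 20 N.
- **Knocked pack:** One pack was moved a few centimetres partway through. I measured it again and picked it from its new place.
- **Ratchets:** All three lie side by side in the tray. I saw this in both camera views before closing the lid.
- **Lid:** I folded it down last. The fingertips stopped at about 137 mm, against an expected lid top of 138 mm, with about 29 N of push. The final pictures show it flat with both latches over the drawer front.
- **Rest of the bench:** The last top view shows the bystanders and the orange and purple look-alikes where they were.

**Checks that disagreed or were left out:**
- The side and top views differed by about 5 mm on the ratchets.
- The handle's shut position came out about 15 mm farther out than I worked out from the case size. I took that as the drawer panel standing proud of the case front.
- Just after the drawer was opened, I turned the wrist the wrong way and the last joint reached 3.141 rad, the very end of its 3.14 range. I turned it back on the next move and nothing was reported.
- I did not look inside the drawer again after it was shut.

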